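# Put the turntable's jars and tubs away in the door racks of the roller-catch cupboard

## Robot

A 6-joint arm with a two-finger parallel gripper is mounted at the origin on the work surface. World frame = base frame: x ahead of the robot, y to its left, z up, the work surface at z = 0. Lengths are in mm, angles in rad, forces in N, time in s.
With the tool pointing down it reaches from about 300 to 775 mm from the base axis. Payload 14.6 kg.
Tool frame: the origin (TCP) lies midway between the tips of the shut fingers; the grasp point (between the pads) lies manip.grasp_offset behind it (manip.grasp_offset is the distance from the TCP to the grasp point, in mm); z points along the fingers, y is the direction in which the jaws open and shut (so a half turn about z gives the same grasp; the last joint's range is limited). The gripper opens to 94 mm and grips with 3 to 60 N. Pads are 16 mm wide; open, the fingers measure 119 mm over their backs; the gripper's body (75 mm by 177 mm) begins 78 mm behind the grasp point.
Start: joints at [1.271, 0.3, 1.521, -0, 1.321, -0.067], TCP at [126.885, 535.154, 205.446] pointing down, gripper open.
Joint ranges: [-3.03, 3.03], [-0.79, 2.21], [0.23, 2.52], [-1.04, 4.18], [0, 3.07], [-2.55, 2.55]. Speed limits (rad/s): [2.22, 2.22, 2.57, 3.14, 3.14, 3.14].

## Interface

Orientations are given as [roll, pitch, yaw] about the fixed x, y, z axes, in that order (R = Rz(yaw) Ry(pitch) Rx(roll)).
In Python, from cell import monitor, vision, order, manip gives the robot as it stands.
- The arm moves only by the shell command python3 -m jog 'ROWS' [FORCE]. ROWS is JSON, a list of rows, each a list of 7 numbers: the shift along the tool's x, y, z in cm, then the turn, a rotation vector about the tool's x, y, z in rad, then the opening in per cent of the stroke, from 0 (shut) to 100 (fully open). In form: [[tx, ty, tz, rx, ry, rz, jaw], ...]. A call has 1 to 8 rows; each row shifts and turns the commanded pose from where the row before left it, along the tool's axes as they then stand; what a row does not reach is not made up. A row lasts 1/10 s, in which the tool goes at most 50 mm and 8.59 degrees, less where a joint would pass 70% of its speed; a pose out of reach is approached as far as the arm can. A call is refused whole if a number of a shift passes 5 or a number of a turn 0.15, either way. A call with a gripper value outside its range is refused whole. The fingers move at their own pace and stop on an object; FORCE is the grip in N (left out, the last holds). Time passes only in rows, so rows that do not move let the fingers close. It gives the time, the measured TCP pose, the force and the opening at its end, in the units of the state.
- monitor.read_state(): the state, without advancing time (a new reading comes with each control period).
- vision.camera(name): name is "scene" or "side" or "wrist"; returns a dict with "color" (384x512x3 uint8, blue, green, red), "fx", "fy", "cx", "cy" (pixels), "cam_to_world" (4x4, takes a point from camera to world coordinates); the wrist camera has in their place "tool_from_camera" (4x4, takes a point from camera to tool coordinates, whose origin is the TCP and whose axes are the flange's). Camera axes: x right, y down, z forward; pixel columns grow to the right and rows downward; lengths in mm; the calibration is good to about 2 mm. A picture is of the moment at which its call begins: read the wrist's pose just before it. There is no depth.
- order.sign_off(): hands the job in, once; it reports no verdict.
The state is a dict: "clock": time; "joints": joint angles; "qd": joint speeds; "effort": joint torques, N m; "eef_pos": TCP position; "eef_rot": TCP orientation; "wrist_force": force on the tool from outside, world axes, zero at the start; "moment": the same for the moment, N m; "finger_gap": finger opening in mm.
Only numpy, scipy, OpenCV 4.12 (cv2) and the standard library are available. Lean on these libraries where they do the work, as an engineer would, in place of code of your own. Each camera call takes 0.05 s, during which the arm holds its last target.

## Task

Clear the turntable into the low green cupboard: pull the left door leaf open past its roller catch first, then swing the overlapped right leaf open, each about square to the front, and stand every steel jar from the turntable in the door rack that already holds a steel jar, and every white tub in the door rack that holds the glass cup. Then shut the right leaf fully while the left one is still open, and push the left leaf shut until its catch snaps home, with everything still upright in its rack. Do not knock over the glass cup or push the plate, spoon and matchbox in front of the cupboard about.

Things in the scene. Friction and masses are not known exactly. Their poses are not given: they have to be found in the camera images.
- cupboard: low green wooden cupboard, fixed, 483 wide, 135 deep, 162 mm high, clear panes in roof and doors, roof edge flush with the doors' outer faces; origin on the table under the middle of the door line, x into the cupboard, y to the left seen from the robot. Double door faces the robot (-x); each leaf has a rack on its inner side, reachable from above only when the leaf stands open (about 1.45 rad)
- leafA (a joint): left (+y) door leaf, rad: 0 shut, grows as it swings out towards the robot, stop at 1.75, stays where left. A strip on its free edge overlaps the right leaf's front by 13 mm: it opens first, shuts last. A sprung roller at the free edge holds it over the last 0.07 rad: about 10 N outwards at the handle pulls it through, about 10 N inwards snaps it back to 0
- leafA_hinge (a point): point on the vertical hinge axis of the left (+y) leaf, at handle height. The axis lies in the leaf's outer face; the leaf is 230 mm wide from hinge to free edge, 12 mm thick, and spans 42 to 150 mm above the table
- leafA_handle (a point): grip point of the left (+y) leaf's handle: upright round steel bar 12 mm thick, clear all round, 180 mm from the hinge along the leaf and 40 mm out from its outer face; on two 8 mm stalks, 92 and 120 mm above the table. Point 130 mm above the table, 18 mm below the bar's top end; pinch it from above, fingers closing along the leaf
- leafA_rack (a point): centre of the floor of the rack on the left (+y) leaf's inner side; turns with the leaf. y along the leaf (hinge towards +y), x away from the leaf's inner face, z up. Trough 191 mm long (y), 60 mm deep (x) inside, floor 52 mm above the table, rail and ends 34 mm higher, open above, no dividers; holds three things in a row, e.g. at y = -66, 0, 66 mm
- leafB (a joint): right (-y) door leaf, rad: 0 shut, grows as it swings out towards the robot, stop at 1.75, stays where left. No catch of its own; only the left leaf's overlapping strip keeps it shut
- leafB_hinge (a point): point on the vertical hinge axis of the right (-y) leaf, at handle height. The axis lies in the leaf's outer face; the leaf is 230 mm wide from hinge to free edge, 12 mm thick, and spans 42 to 150 mm above the table
- leafB_handle (a point): grip point of the right (-y) leaf's handle: upright round steel bar 12 mm thick, clear all round, 180 mm from the hinge along the leaf and 40 mm out from its outer face; on two 8 mm stalks, 92 and 120 mm above the table. Point 130 mm above the table, 18 mm below the bar's top end; pinch it from above, fingers closing along the leaf
- leafB_rack (a point): centre of the floor of the rack on the right (-y) leaf's inner side; turns with the leaf. y along the leaf (hinge towards -y), x away from the leaf's inner face, z up. Trough 191 mm long (y), 60 mm deep (x) inside, floor 52 mm above the table, rail and ends 34 mm higher, open above, no dividers; holds three things in a row, e.g. at y = -66, 0, 66 mm
- stand: fixed foot of the revolving turntable; origin on the table at the turntable's axis. The grey plastic disc on it is 280 mm across with its flat top 23 mm above the table, and turns stiffly when pushed
- jar1: lidded round steel jar, 40 mm across, 80 mm high to its flat lid, with a small black knob (14 mm across, 9 mm high) on top, 0.14 kg, heaviest near its foot; origin at the centre of its underside, z up along its axis; starts on the turntable, may be absent
- jar2: lidded round steel jar, 40 mm across, 80 mm high to its flat lid, with a small black knob (14 mm across, 9 mm high) on top, 0.14 kg, heaviest near its foot; origin at the centre of its underside, z up along its axis; starts on the turntable, may be absent
- tub1: closed white plastic tub with a flat lid, round, 42 mm across the lid, tapering slightly below, 74 mm high, 0.11 kg, heaviest near its foot; origin at the centre of its underside, z up along its axis; starts on the turntable, may be absent
- tub2: closed white plastic tub with a flat lid, round, 42 mm across the lid, tapering slightly below, 74 mm high, 0.11 kg, heaviest near its foot; origin at the centre of its underside, z up along its axis; starts on the turntable, may be absent
- jar_in: stored lidded round steel jar, 40 mm across, 80 mm high to its flat lid, with a small black knob (14 mm across, 9 mm high) on top, 0.14 kg, heaviest near its foot; origin at the centre of its underside, z up along its axis; starts inside the shut cupboard, standing at the hinge end of one leaf's rack
- cup: glass cup, 43 mm across the rim, 72 mm high, 0.12 kg; origin at the centre of its underside, z up; starts inside the shut cupboard, standing at the hinge end of the other leaf's rack
- plate: bystander: green enamel plate, 200 mm across, 22 mm high; origin under its centre, z up
- spoon: bystander: wooden spoon, 180 mm long, lying; origin at its middle
- matches: bystander: flat cardboard matchbox 110 x 65 x 20 mm; origin under its centre

How it is judged (in metres and radians):
On the way, in this order (a step that is already met when the one before it is completed fails the run):
1. the left leaf is pulled through its catch and stands open (over 1.15 rad) (value of joint leafA above 1.15 rad), for 0.2 s.
2. then the right leaf stands open too (over 1.15 rad) (value of joint leafB above 1.15 rad), for 0.2 s.
3. then the right leaf is shut (below 0.04 rad) while the left leaf is still open (over 0.3 rad) (value of joint leafB below 0.04 rad and value of joint leafA above 0.3 rad), for 0.2 s.
At the end, for the whole second after the job is handed in: both leaves shut, the left snapped into its catch (below 0.02 rad, right below 0.03 rad); the glass cup and every tub present stand upright (within 0.15 rad) on the floor of one door rack, the stored jar and every steel jar present stand upright on the floor of the other door rack, all at rest (value of joint leafA below 0.02 rad and value of joint leafB below 0.03 rad and linear speed of cup below 0.02 m/s and (((x of cup in the frame of leafA_rack between -0.022 and 0.022 m and y of cup in the frame of leafA_rack between -0.1 and 0.1 m and z of cup in the frame of leafA_rack between -0.008 and 0.012 m and angle between cup's own z axis and vertical below 0.15 rad) and (x of tub1 in the frame of leafA_rack between -0.022 and 0.022 m and y of tub1 in the frame of leafA_rack between -0.1 and 0.1 m and z of tub1 in the frame of leafA_rack between -0.008 and 0.012 m and angle between tub1's own z axis and vertical below 0.15 rad) and (x of tub2 in the frame of leafA_rack between -0.022 and 0.022 m and y of tub2 in the frame of leafA_rack between -0.1 and 0.1 m and z of tub2 in the frame of leafA_rack between -0.008 and 0.012 m and angle between tub2's own z axis and vertical below 0.15 rad) and (x of jar_in in the frame of leafB_rack between -0.022 and 0.022 m and y of jar_in in the frame of leafB_rack between -0.1 and 0.1 m and z of jar_in in the frame of leafB_rack between -0.008 and 0.012 m and angle between jar_in's own z axis and vertical below 0.15 rad) and (x of jar1 in the frame of leafB_rack between -0.022 and 0.022 m and y of jar1 in the frame of leafB_rack between -0.1 and 0.1 m and z of jar1 in the frame of leafB_rack between -0.008 and 0.012 m and angle between jar1's own z axis and vertical below 0.15 rad) and (x of jar2 in the frame of leafB_rack between -0.022 and 0.022 m and y of jar2 in the frame of leafB_rack between -0.1 and 0.1 m and z of jar2 in the frame of leafB_rack between -0.008 and 0.012 m and angle between jar2's own z axis and vertical below 0.15 rad)) or ((x of cup in the frame of leafB_rack between -0.022 and 0.022 m and y of cup in the frame of leafB_rack between -0.1 and 0.1 m and z of cup in the frame of leafB_rack between -0.008 and 0.012 m and angle between cup's own z axis and vertical below 0.15 rad) and (x of tub1 in the frame of leafB_rack between -0.022 and 0.022 m and y of tub1 in the frame of leafB_rack between -0.1 and 0.1 m and z of tub1 in the frame of leafB_rack between -0.008 and 0.012 m and angle between tub1's own z axis and vertical below 0.15 rad) and (x of tub2 in the frame of leafB_rack between -0.022 and 0.022 m and y of tub2 in the frame of leafB_rack between -0.1 and 0.1 m and z of tub2 in the frame of leafB_rack between -0.008 and 0.012 m and angle between tub2's own z axis and vertical below 0.15 rad) and (x of jar_in in the frame of leafA_rack between -0.022 and 0.022 m and y of jar_in in the frame of leafA_rack between -0.1 and 0.1 m and z of jar_in in the frame of leafA_rack between -0.008 and 0.012 m and angle between jar_in's own z axis and vertical below 0.15 rad) and (x of jar1 in the frame of leafA_rack between -0.022 and 0.022 m and y of jar1 in the frame of leafA_rack between -0.1 and 0.1 m and z of jar1 in the frame of leafA_rack between -0.008 and 0.012 m and angle between jar1's own z axis and vertical below 0.15 rad) and (x of jar2 in the frame of leafA_rack between -0.022 and 0.022 m and y of jar2 in the frame of leafA_rack between -0.1 and 0.1 m and z of jar2 in the frame of leafA_rack between -0.008 and 0.012 m and angle between jar2's own z axis and vertical below 0.15 rad)))); the robot touches nothing.
It fails at once if the glass cup is knocked over (tilted over 0.7 rad) (angle between cup's own z axis and vertical above 0.7 rad).
It fails at once if the plate, spoon or matchbox is pushed more than 5 cm from its place (distance of any of plate, spoon, matches from where it was at the start of the episode above 0.05 m).
Of jar1, jar2 only 1 to 2 are there at a start; the rules pass over those that are not, and their reading is None.
Of tub1, tub2 only 1 to 2 are there at a start; the rules pass over those that are not, and their reading is None.
At some moment in a run one of jar1, tub1, jar2, tub2 may be knocked a few centimetres aside while the robot is not near it.
It also fails if it takes over 210 s, if anything falls off the work surface, if the arm or the gripper's body presses on something with over 40 N, if the wrist force passes 120 N, or if a joint passes its speed limit or range.

## Working session

There is one attempt and no reset: what is moved stays moved. The work goes in short steps, Python scripts to look and compute and a shell command to move; the robot and the scene stay as the last step left them, time stands still between calls to the robot, and variables do not carry over. Pictures are saved under pics/ and viewed, and the job is handed in when it is done.

```bash
ls -la; mkdir -p pics; cat > h.py <<'E'
import numpy as np, cv2
from scipy.spatial.transform import Rotation as R
from cell import monitor, vision, order, manip
def snap(n,f):
    c=vision.camera(n); cv2.imwrite('pics/'+f,c['color']); return c
E
python3 - <<'E'
from h import *
print(monitor.read_state(), manip.grasp_offset)
np.set_printoptions(precision=3,suppress=True)
for n in ['scene','side','wrist']:
    c=snap(n,n+'0.png'); print(n,[c[k] for k in('fx','fy','cx','cy')]); print(c.get('cam_to_world',c.get('tool_from_camera')))
E
```

```text
total 12
drwxr-xr-x  3 agent agent 4096 Dec  6 04:42 .
drwxr-xr-x 23 root  root  4096 Dec  6 04:42 ..
drwxr-xr-x  2 agent agent 4096 Dec  6 04:42 pics
{'clock': 0.0, 'joints': array([ 1.27142183e+00,  3.00515036e-01,  1.52154166e+00, -2.31539963e-05,
        1.32070264e+00, -6.66119320e-02]), 'qd': array([ 0.00088002, -0.0004742 , -0.00132637, -0.00084651,  0.00091389,
        0.00124971]), 'effort': array([-1.68480554e-03, -5.31812561e+01, -3.52721214e+01,  7.07562268e-02,
        2.46234139e-02, -1.05894815e-04]), 'eef_pos': array([126.80829072, 534.92658427, 204.87890517]), 'eef_rot': array([-3.14042706e+00, -5.52803535e-05,  2.90883580e+00]), 'wrist_force': array([0.36095759, 0.11144168, 0.19639189]), 'moment': array([-0.04882448, -0.00738438, -0.0435328 ]), 'finger_gap': 94.04722708963085} 18.8
scene [486.02191291163285, 486.02191291163285, 254.1771747327727, 191.46294983048756]
[[  -0.129    0.759   -0.638 1401.591]
 [   0.992    0.103   -0.079  101.112]
 [   0.005   -0.643   -0.766 1163.672]
 [   0.       0.       0.       1.   ]]
side [362.6604488224393, 362.6604488224393, 258.803486893556, 193.5786881694499]
[[   0.715   -0.363    0.598  -93.875]
 [  -0.699   -0.378    0.607 -673.316]
 [   0.006   -0.852   -0.524  652.713]
 [   0.       0.       0.       1.   ]]
wrist [295.7270482459562, 295.7270482459562, 257.0381570234246, 192.4648181359308]
[[   0.      -0.963   -0.27    77.622]
 [   1.       0.       0.      -0.973]
 [  -0.      -0.27     0.963 -179.838]
 [   0.       0.       0.       1.   ]]
```

View pics/scene0.png

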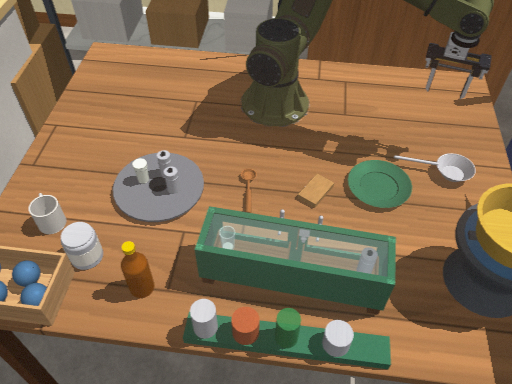

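View pics/side0.png

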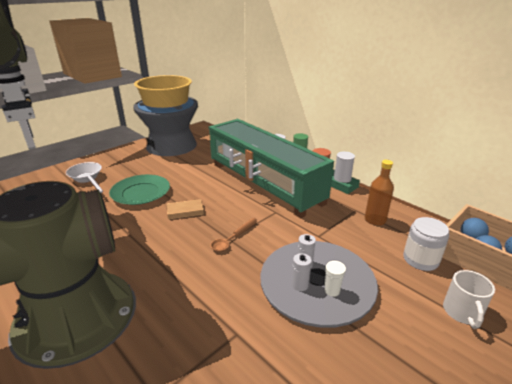

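View pics/wrist0.png

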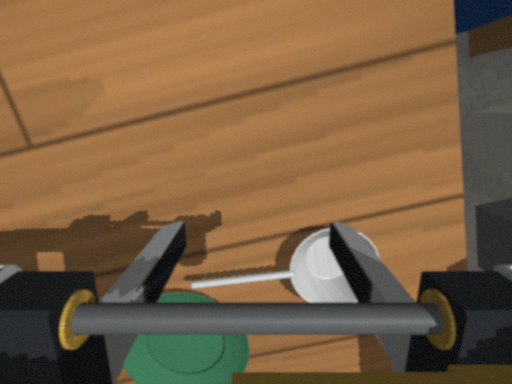

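```bash
cat >> h.py <<'E'
def bp(c,u,v,z):
    T=c['cam_to_world']; d=T[:3,:3]@np.array([(u-c['cx'])/c['fx'],(v-c['cy'])/c['fy'],1.]); o=T[:3,3]
    return o+d*(z-o[2])/d[2]
def proj(c,p):
    T=np.linalg.inv(c['cam_to_world']); q=T[:3,:3]@np.asarray(p,float)+T[:3,3]
    return np.array([c['fx']*q[0]/q[2]+c['cx'],c['fy']*q[1]/q[2]+c['cy']])
def crop(f,x,y,w,h,k,out):
    im=cv2.imread('pics/'+f)[y:y+h,x:x+w]; cv2.imwrite('pics/'+out,cv2.resize(im,None,fx=k,fy=k,interpolation=cv2.INTER_CUBIC))
E
python3 - <<'E'
from h import *
crop('scene0.png',190,195,210,115,3.8,'s0a.png')
crop('scene0.png',100,140,120,90,6,'s0b.png')
crop('side0.png',200,110,140,110,5.5,'d0a.png')
crop('side0.png',250,220,140,110,5.5,'d0b.png')
E
```

```text
(no output)
```

View pics/s0a.png

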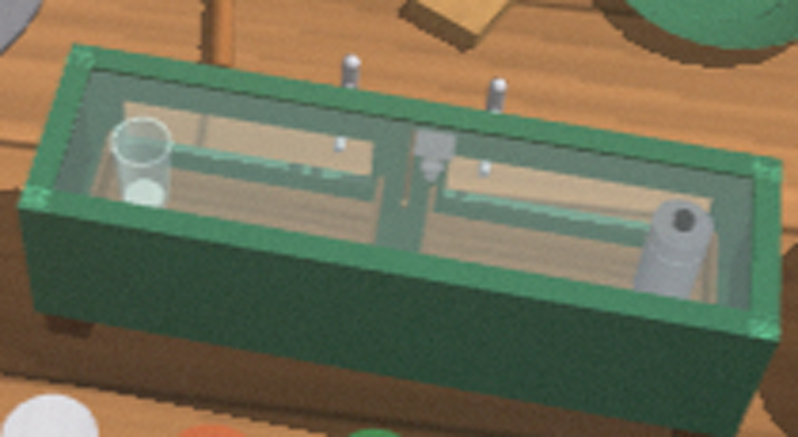

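View pics/s0b.png

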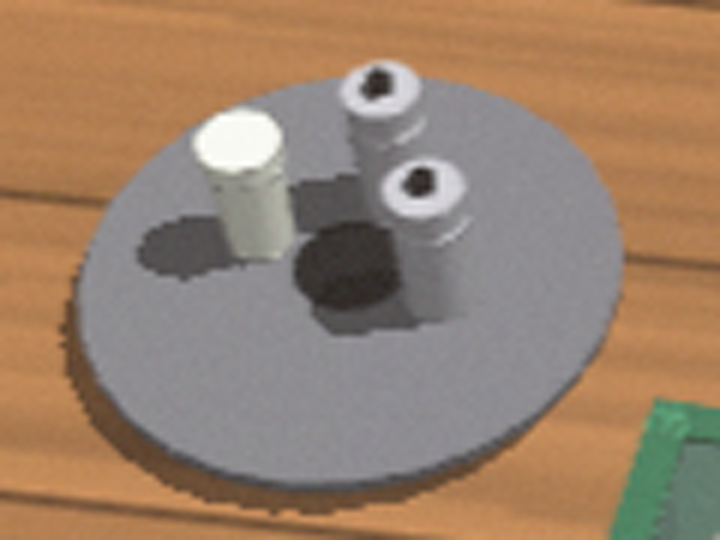

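View pics/d0a.png

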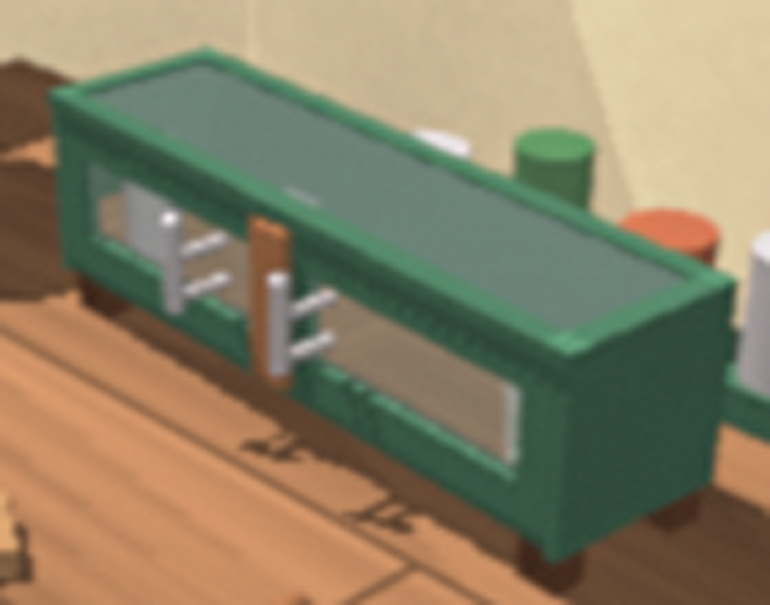

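View pics/d0b.png

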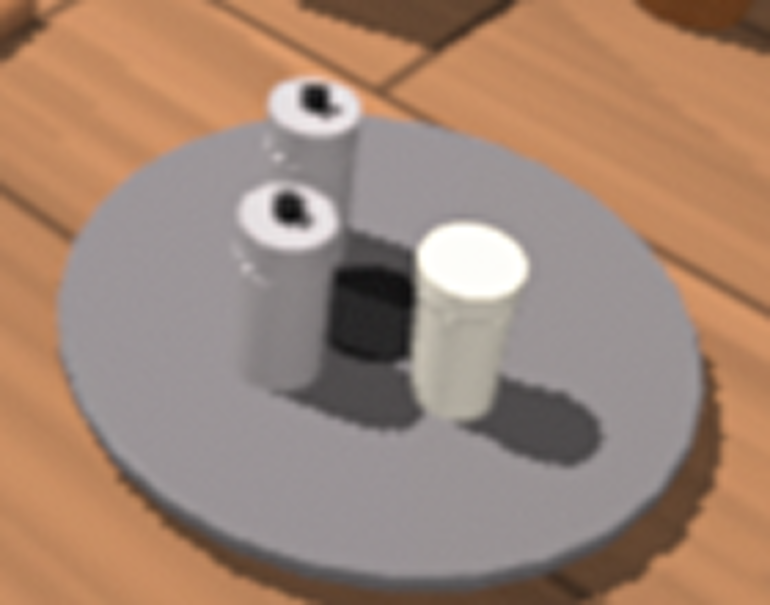

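```bash
python3 - <<'E'
from h import *
np.set_printoptions(precision=1,suppress=True)
s=vision.camera('scene'); d=vision.camera('side')
S=lambda x,y,k,ox,oy,z,c:bp(c,ox+(x+.5)/k-.5,oy+(y+.5)/k-.5,z)
P={n:S(x,y,3.8,190,195,162,s) for n,x,y in [('fR',75,45),('fL',782,160),('bR',20,205),('bL',775,335)]}
for k,v in P.items(): print(k,v)
print('w',np.linalg.norm(P['fR']-P['fL']),np.linalg.norm(P['bR']-P['bL']),'dep',np.linalg.norm(P['fR']-P['bR']),np.linalg.norm(P['fL']-P['bL']))
for n,x,y in [('hB',351,62),('hA',498,86)]: print(n,S(x,y,3.8,190,195,148,s))
for n,x,y in [('fRs',568,355),('fLs',55,95),('bRs',735,283),('bLs',207,52)]: print(n,S(x,y,5.5,200,110,162,d))
for n,x,y in [('hAs',171,218),('hBs',278,280)]: print(n,S(x,y,5.5,200,110,148,d))
# strip
for n,x,y,z in [('jarN',377,82,112),('jarM',420,180,112),('tub',238,140,97),]: print(n,S(x,y,6,100,140,z,s))
for n,x,y,z in [('jarM',316,98,112),('jarN',290,208,112),('tub',472,260,97)]: print(n,S(x,y,5.5,250,220,z,d))
print('disc', [S(x,y,6,100,140,23,s) for x,y in [(78,280),(625,235),(400,77),(310,487)]])
print('cup', S(142,140,3.8,190,195,124,s)); print('jar_in', S(685,215,3.8,190,195,141,s))
print('spoon', bp(s,248,175,5),bp(s,249,212,5)); print('match',[bp(s,*p,20) for p in[(318,177),(333,184),(316,202),(299,193)]]); print('plate',bp(s,379,184,10))
E
```

```text
fR [ 633.1 -112.3  162. ]
fL [665.7 366.7 162. ]
bR [ 766.9 -122.7  162. ]
bL [798.4 355.1 162. ]
w 480.1478384350256 478.911223354146 dep 134.2173698875563 133.1329996179684
hB [611.5  77.5 148. ]
hA [618.8 179.8 148. ]
fRs [ 630.1 -115.6  162. ]
fLs [663.5 356.4 162. ]
bRs [ 761.  -125.9  162. ]
bLs [792.  348.4 162. ]
hAs [611.4 177.2 148. ]
hBs [600.6  71.6 148. ]
jarN [ 412.2 -302.1  112. ]
jarM [ 474.8 -264.5  112. ]
tub [ 447.2 -366.7   97. ]
jarM [ 466.9 -268.6  112. ]
jarN [ 404.1 -306.3  112. ]
tub [ 446.6 -366.8   97. ]
disc [array([ 488.1, -452.8,   23. ]), array([ 420. , -180.2,   23. ]), array([ 323.1, -324.7,   23. ]), array([ 601.1, -299.7,   23. ])]
cup [679.6 -59.2 124. ]
jar_in [703.3 306.6 141. ]
spoon [369.8 -47.4   5. ] [517.5 -23.8   5. ]
match [array([361.9, 174.6,  20. ]), array([384.9, 222.3,  20. ]), array([464.2, 173.2,  20. ]), array([435.7, 119.8,  20. ])]
plate [356.6 367.   10. ]
```

```bash
cat >> h.py <<'E'
def plan(x,y,z,yaw,n,jaw,start=None):
    """rows for straight move from current pose (tool assumed down) to x,y,z,yaw in n rows"""
    st=monitor.read_state() if start is None else None
    p=np.array(st['eef_pos']) if st else np.array(start[:3]); yw=st['eef_rot'][2] if st else start[3]
    dy=yaw-yw; dy=(dy+np.pi)%(2*np.pi)-np.pi if abs(dy)>np.pi+.3 else dy
    d=(np.array([x,y,z])-p)/n; rows=[]
    for i in range(n):
        a=yw+dy*i/n
        rows.append([round((d[0]*np.cos(a)+d[1]*np.sin(a))/10,2),round((d[0]*np.sin(a)-d[1]*np.cos(a))/10,2),round(-d[2]/10,2),0,0,round(-dy/n,3),jaw])
    for i in range(0,n,8): print(str(rows[i:i+8]).replace(' ',''))
def st():
    s=monitor.read_state(); print('t%.2f'%s['clock'],'p',np.round(s['eef_pos'],1),'rot',np.round(s['eef_rot'],3),'F',np.round(s['wrist_force'],1),'gap %.1f'%s['finger_gap'],'q',np.round(s['joints'],2))
E
python3 - <<'E'
from h import *
plan(615,178,215,3.07,16,100)
from scipy.optimize import least_squares
s=vision.camera('scene'); d=vision.camera('side')
S=lambda x,y,k,ox,oy:(ox+(x+.5)/k-.5,oy+(y+.5)/k-.5)
obs=[]
for n,x,y in [((0,-241.5,162),75,45),((0,241.5,162),782,160),((135,-241.5,162),20,205),((135,241.5,162),775,335),((-40,-1,148),351,62),((-40,1,148),498,86)]: obs.append((s,n,S(x,y,3.8,190,195)))
for n,x,y in [((0,-241.5,162),568,355),((0,241.5,162),55,95),((135,-241.5,162),735,283),((135,241.5,162),207,52),((-40,1,148),171,218),((-40,-1,148),278,280)]: obs.append((d,n,S(x,y,5.5,200,110)))
def f(q):
    r=[]
    for c,n,o in obs:
        y=n[1]*q[3] if abs(n[1])==1 else n[1]
        p=[q[0]+n[0]*np.cos(q[2])-y*np.sin(q[2]),q[1]+n[0]*np.sin(q[2])+y*np.cos(q[2]),n[2]]
        r+=list(proj(c,p)-o)
    return r
q=least_squares(f,[650,127,-.07,51]).x; print(q,np.round(f(q),1))
E
```

```text
[[np.float64(-3.48),np.float64(-1.47),np.float64(-0.06),0,0,np.float64(-0.01),100],[np.float64(-3.47),np.float64(-1.5),np.float64(-0.06),0,0,np.float64(-0.01),100],[np.float64(-3.45),np.float64(-1.54),np.float64(-0.06),0,0,np.float64(-0.01),100],[np.float64(-3.44),np.float64(-1.57),np.float64(-0.06),0,0,np.float64(-0.01),100],[np.float64(-3.42),np.float64(-1.61),np.float64(-0.06),0,0,np.float64(-0.01),100],[np.float64(-3.41),np.float64(-1.64),np.float64(-0.06),0,0,np.float64(-0.01),100],[np.float64(-3.39),np.float64(-1.68),np.float64(-0.06),0,0,np.float64(-0.01),100],[np.float64(-3.37),np.float64(-1.71),np.float64(-0.06),0,0,np.float64(-0.01),100]]
[[np.float64(-3.35),np.float64(-1.74),np.float64(-0.06),0,0,np.float64(-0.01),100],[np.float64(-3.34),np.float64(-1.78),np.float64(-0.06),0,0,np.float64(-0.01),100],[np.float64(-3.32),np.float64(-1.81),np.float64(-0.06),0,0,np.float64(-0.01),100],[np.float64(-3.3),np.float64(-1.84),np.float64(-0.06),0,0,np.float64(-0.01),100],[np.float64(-3.28),np.float64(-1.88),np.float64(-0.06),0,0,np.float64(-0.01),100],[np.float64(-3.26),np.float64(-1.91),np.float64(-0.06),0,0,np.float64(-0.01),100],[np.float64(-3.24),np.float64(-1.94),np.float64(-0.06),0,0,np.float64(-0.01),100],[np.float64(-3.22),np.float64(-1.98),np.float64(-0.06),0,0,np.float64(-0.01),100]]
[ 6.49441143e+02  1.25799661e+02 -7.11321449e-02  5.15846188e+01] [-1.  -0.3  0.   0.3 -0.8 -0.1  0.9  1.2  0.1 -1.7  0.2 -1.7  0.4 -0.3
 -1.  -0.9  0.8 -0.7  0.3 -1.1 -0.1 -0.4 -0.  -1.1]
```

```bash
sed -i 's/rows.append(\[\(.*\)\])$/rows.append([float(v) for v in [\1]])/' h.py; grep -n "rows.append" h.py
python3 -m jog '[[-3.5,-1.5,0,0,0,-0.01,100],[-3.5,-1.5,0,0,0,-0.01,100],[-3.5,-1.5,0,0,0,-0.01,100],[-3.4,-1.6,0,0,0,-0.01,100],[-3.4,-1.6,0,0,0,-0.01,100],[-3.4,-1.6,0,0,0,-0.01,100],[-3.4,-1.7,0,0,0,-0.01,100],[-3.4,-1.7,0,0,0,-0.01,100]]'
python3 -m jog '[[-3.4,-1.7,0,0,0,-0.01,100],[-3.3,-1.8,0,0,0,-0.01,100],[-3.3,-1.8,0,0,0,-0.01,100],[-3.3,-1.8,0,0,0,-0.01,100],[-3.3,-1.9,0,0,0,-0.01,100],[-3.3,-1.9,0,0,0,-0.01,100],[-3.2,-1.9,0,0,0,-0.01,100],[-3.2,-2.0,0,0,0,-0.01,100]]'
python3 - <<'E'
from h import *
st(); w=snap('wrist','w1.png'); st(); plan(613.2,180.1,215,3.07,2,50)
E
```

```text
22:        rows.append([float(v) for v in [round((d[0]*np.cos(a)+d[1]*np.sin(a))/10,2),round((d[0]*np.sin(a)-d[1]*np.cos(a))/10,2),round(-d[2]/10,2),0,0,round(-dy/n,3),jaw]])
clock: 1.15
eef_pos: [372.7, 355.4, 205.6]
eef_rot: [3.141, 0.0, 2.989]
wrist_force: [0.5, 0.3, 0.1]
finger_gap: 94.0
clock: 1.95
eef_pos: [616.6, 177.5, 205.4]
eef_rot: [3.142, -0.0, 3.069]
wrist_force: [0.4, 0.3, -0.2]
finger_gap: 94.4
t1.95 p [616.6 177.5 205.4] rot [ 3.142 -0.     3.069] F [ 0.4  0.3 -0.2] gap 94.4 q [ 0.22  0.51  1.23  0.    1.4  -1.28]
t2.00 p [619.6 173.9 204.7] rot [-3.141  0.     3.067] F [ 3.6 -2.3  0.6] gap 94.3 q [ 0.22  0.51  1.23 -0.    1.4  -1.28]
[[0.34,0.29,-0.51,0.0,0.0,-0.002,50.0],[0.34,0.29,-0.51,0.0,0.0,-0.002,50.0]]
```

View pics/w1.png

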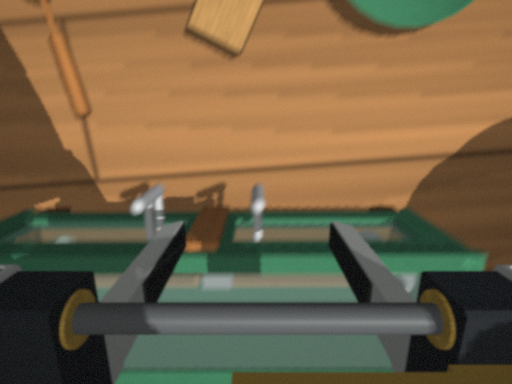

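```bash
cat >> h.py <<'E'
def wcam(f):
    s=monitor.read_state(); c=snap('wrist',f)
    T=np.eye(4); T[:3,:3]=R.from_euler('xyz',s['eef_rot']).as_matrix(); T[:3,3]=s['eef_pos']
    c['cam_to_world']=T@np.array(c['tool_from_camera']); np.save('pics/wc.npy',dict(c,color=0),allow_pickle=True); return c
def wload(): return np.load('pics/wc.npy',allow_pickle=True).item()
E
python3 -m jog '[[0,0,0,0,0,0,50],[0,0,0,0,0,0,50]]'
python3 - <<'E'
from h import *
np.set_printoptions(precision=1,suppress=True)
c=wcam('w2.png'); st(); plan(613.2,180.1,215,3.07,2,50)
for p in [(613.2,180.1,148),(605.8,77.1,148),(613.2,180.1,100)]: print(proj(c,p))
E
```

```text
clock: 2.2
eef_pos: [615.1, 178.9, 205.2]
eef_rot: [-3.142, -0.001, 3.069]
wrist_force: [-0.9, 0.3, 0.4]
finger_gap: 81.4
t2.25 p [614.9 179.3 205.5] rot [ 3.1 -0.   3.1] F [ 0.6 -0.3  0.5] gap 77.3 q [ 0.2  0.5  1.2  0.   1.4 -1.3]
[[0.09,0.03,-0.48,0.0,0.0,-0.0,50.0],[0.09,0.03,-0.48,0.0,0.0,-0.0,50.0]]
[259.6 203.3]
[136.8 203.4]
[259.2 188.6]
```

View pics/w2.png

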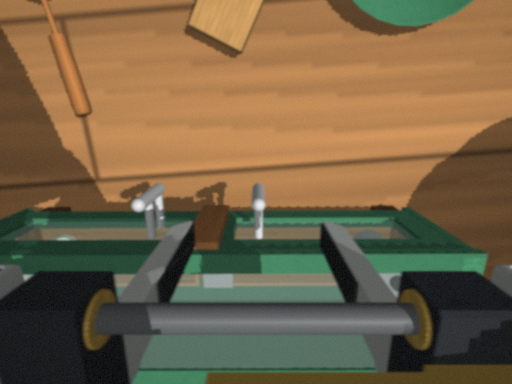

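```bash

python3 -m jog '[[0.17,0.1,2,0,0,0,50],[0,0,2,0,0,0,50],[0,0,2,0,0,0,50],[0,0,2,0,0,0,50],[0,0,1.4,0,0,0,50],[0,0,0,0,0,0,50],[0,0,0,0,0,0,50],[0,0,0,0,0,0,50]]'
python3 -m jog '[[0,0,0,0,0,0,0],[0,0,0,0,0,0,0],[0,0,0,0,0,0,0],[0,0,0,0,0,0,0],[0,0,0,0,0,0,0],[0,0,0,0,0,0,0]]' 45
python3 - <<'E'
from h import *
st()
E
```

```text
clock: 3.05
eef_pos: [614.3, 180.0, 112.8]
eef_rot: [3.141, 0.002, 3.069]
wrist_force: [0.0, -0.6, -0.1]
finger_gap: 47.2
clock: 3.65
eef_pos: [613.9, 179.7, 111.5]
eef_rot: [-3.142, -0.0, 3.069]
wrist_force: [0.3, -0.5, 0.4]
finger_gap: 11.4
t3.65 p [613.9 179.7 111.5] rot [-3.142 -0.     3.069] F [ 0.3 -0.5  0.4] gap 11.4 q [ 0.23  0.58  1.34 -0.    1.22 -1.27]
```

```bash

python3 -m jog '[[0.9,0.22,0,0,0,0.05,0],[0.9,0.22,0,0,0,0.05,0],[0.9,0.22,0,0,0,0.05,0],[0.9,0.22,0,0,0,0.05,0]]'
python3 - <<'E'
from h import *
st(); c=snap('scene','s2.png')
E
```

```text
clock: 4.05
eef_pos: [579.4, 194.0, 111.5]
eef_rot: [3.141, 0.0, 2.867]
wrist_force: [2.6, 3.2, -0.3]
finger_gap: 11.5
t4.05 p [579.4 194.  111.5] rot [3.141 0.    2.867] F [ 2.6  3.2 -0.3] gap 11.5 q [ 0.26  0.52  1.44  0.    1.18 -1.03]
```

View pics/s2.png

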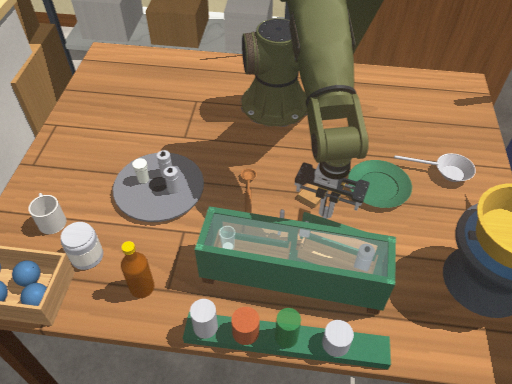

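```bash

python3 -m jog '[[1.43,0.38,0,0,0,0.08,0],[1.43,0.38,0,0,0,0.08,0],[1.43,0.38,0,0,0,0.08,0],[1.43,0.38,0,0,0,0.08,0],[1.43,0.38,0,0,0,0.08,0],[1.43,0.38,0,0,0,0.08,0],[1.43,0.38,0,0,0,0.08,0],[1.43,0.38,0,0,0,0.08,0]]'
python3 -m jog '[[1.43,0.38,0,0,0,0.08,0],[1.43,0.38,0,0,0,0.08,0],[1.43,0.38,0,0,0,0.08,0],[1.43,0.38,0,0,0,0.08,0],[1.43,0.38,0,0,0,0.08,0],[1.43,0.38,0,0,0,0.08,0],[1.43,0.38,0,0,0,0.08,0],[0.9,0.22,0,0,0,0.05,0]]'
python3 -m jog '[[0,0,0,0,0,0,0],[0,0,0,0,0,0,0],[0,0,0,0,0,0,0],[0,0,0,0,0,0,50],[0,0,0,0,0,0,50],[0,0,0,0,0,0,50],[0,0,0,0,0,0,50]]'
python3 - <<'E'
from h import *
st(); 
E
```

```text
clock: 4.9
eef_pos: [499.8, 278.7, 111.5]
eef_rot: [3.14, 0.0, 2.226]
wrist_force: [7.9, 3.2, -4.2]
finger_gap: 11.3
clock: 5.7
eef_pos: [485.6, 389.0, 111.5]
eef_rot: [3.14, -0.0, 1.617]
wrist_force: [6.2, -0.9, -0.5]
finger_gap: 11.2
clock: 6.4
eef_pos: [484.6, 388.3, 111.4]
eef_rot: [-3.141, 0.0, 1.619]
wrist_force: [-0.0, -0.7, 0.1]
finger_gap: 39.5
t6.40 p [484.6 388.3 111.4] rot [-3.141  0.     1.619] F [-0.  -0.7  0.1] gap 39.5 q [0.62 0.54 1.41 0.   1.19 0.57]
```

```bash

python3 -m jog '[[0,0,-1,0,0,0,50],[0,0,-3,0,0,0,50],[0,0,-3,0,0,0,50],[0,0,-2.5,0,0,0,50],[0,0,0,0,0,0,50]]'
python3 - <<'E'
from h import *
st();plan(605.8,77.1,206,-0.071,16,50)
snap('scene','s3.png')
E
```

```text
clock: 6.9
eef_pos: [485.7, 389.1, 211.2]
eef_rot: [3.136, -0.004, 1.619]
wrist_force: [1.0, -0.4, 0.1]
finger_gap: 47.2
t6.90 p [485.7 389.1 211.2] rot [ 3.136 -0.004  1.619] F [ 1.  -0.4  0.1] gap 47.2 q [0.62 0.46 1.3  0.   1.38 0.57]
[[-1.98,0.66,0.03,0.0,0.0,0.106,50.0],[-1.9,0.86,0.03,0.0,0.0,0.106,50.0],[-1.8,1.06,0.03,0.0,0.0,0.106,50.0],[-1.68,1.24,0.03,0.0,0.0,0.106,50.0],[-1.54,1.41,0.03,0.0,0.0,0.106,50.0],[-1.38,1.57,0.03,0.0,0.0,0.106,50.0],[-1.21,1.7,0.03,0.0,0.0,0.106,50.0],[-1.02,1.82,0.03,0.0,0.0,0.106,50.0]]
[[-0.83,1.92,0.03,0.0,0.0,0.106,50.0],[-0.62,2.0,0.03,0.0,0.0,0.106,50.0],[-0.41,2.05,0.03,0.0,0.0,0.106,50.0],[-0.19,2.08,0.03,0.0,0.0,0.106,50.0],[0.03,2.09,0.03,0.0,0.0,0.106,50.0],[0.25,2.07,0.03,0.0,0.0,0.106,50.0],[0.47,2.04,0.03,0.0,0.0,0.106,50.0],[0.68,1.98,0.03,0.0,0.0,0.106,50.0]]
```

View pics/s3.png

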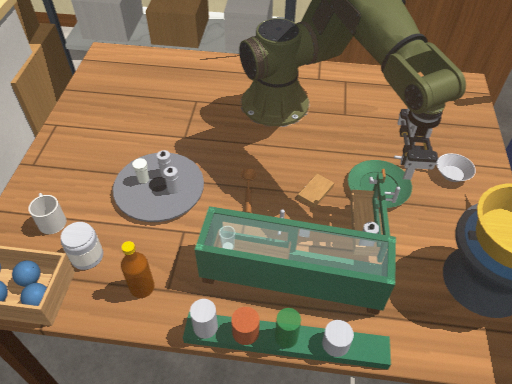

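Left leaf stands open with the jar upright at (371,232). Now to the right handle.

```bash

python3 -m jog '[[-2,0.7,0,0,0,0.106,50],[-1.9,0.9,0,0,0,0.106,50],[-1.8,1.1,0,0,0,0.106,50],[-1.7,1.2,0,0,0,0.106,50],[-1.5,1.4,0,0,0,0.106,50],[-1.4,1.6,0,0,0,0.106,50],[-1.2,1.7,0,0,0,0.106,50],[-1,1.8,0,0,0,0.106,50]]'
python3 -m jog '[[-0.8,1.9,0,0,0,0.106,50],[-0.6,2,0,0,0,0.106,50],[-0.4,2,0,0,0,0.106,50],[-0.2,2.1,0,0,0,0.106,50],[0,2.1,0,0,0,0.106,50],[0.3,2.1,0,0,0,0.106,50],[0.5,2,0,0,0,0.106,50],[0.7,2,0,0,0,0.106,50]]'
python3 -m jog '[[0,0,0,0,0,0,50],[0,0,0,0,0,0,50],[0,0,0,0,0,0,50]]'
python3 - <<'E'
from h import *
st();plan(605.8,77.1,111.5,-0.071,5,50)
c=wcam('w3.png'); print(proj(c,(605.8,77.1,148)))
E
```

```text
clock: 7.75
eef_pos: [545.5, 231.6, 205.4]
eef_rot: [-3.141, 0.002, 0.767]
wrist_force: [-0.4, 0.3, -0.4]
finger_gap: 46.9
clock: 8.55
eef_pos: [605.5, 75.9, 205.4]
eef_rot: [3.141, 0.002, -0.081]
wrist_force: [0.0, 0.0, 0.1]
finger_gap: 47.2
clock: 8.85
eef_pos: [605.3, 77.5, 206.1]
eef_rot: [-3.142, 0.001, -0.075]
wrist_force: [-0.8, -0.3, 0.3]
finger_gap: 47.0
t8.85 p [605.3  77.5 206.1] rot [-3.142e+00  1.000e-03 -7.500e-02] F [-0.8 -0.3  0.3] gap 47.0 q [0.07 0.44 1.34 0.   1.37 1.71]
[[0.01,0.01,1.89,0.0,0.0,-0.001,50.0],[0.01,0.01,1.89,0.0,0.0,-0.001,50.0],[0.01,0.01,1.89,0.0,0.0,-0.001,50.0],[0.01,0.01,1.89,0.0,0.0,-0.001,50.0],[0.01,0.01,1.89,0.0,0.0,-0.001,50.0]]
[256.10113857 206.24425863]
```

View pics/w3.png

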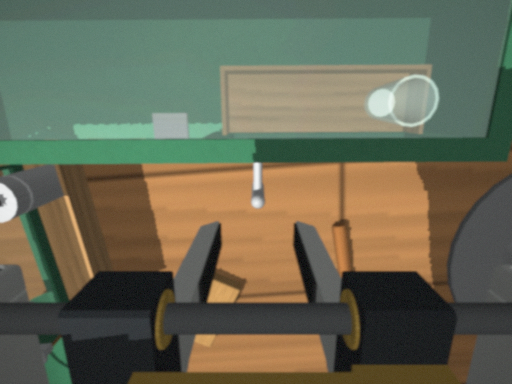

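```bash

python3 -m jog '[[0,0,2,0,0,0,50],[0,0,2,0,0,0,50],[0,0,2,0,0,0,50],[0,0,2,0,0,0,50],[0,0,1.45,0,0,0,50],[0,0,0,0,0,0,50],[0,0,0,0,0,0,50]]'
python3 -m jog '[[0,0,0,0,0,0,0],[0,0,0,0,0,0,0],[0,0,0,0,0,0,0],[0,0,0,0,0,0,0],[0,0,0,0,0,0,0],[0,0,0,0,0,0,0]]' 45
python3 -m jog '[[-0.9,0.22,0,0,0,-0.05,0],[-0.9,0.22,0,0,0,-0.05,0],[-0.9,0.22,0,0,0,-0.05,0],[-0.9,0.22,0,0,0,-0.05,0],[-0.9,0.22,0,0,0,-0.05,0]]'
```

```text
clock: 9.6
eef_pos: [605.8, 77.0, 112.5]
eef_rot: [-3.142, -0.0, -0.077]
wrist_force: [0.1, -0.5, -0.4]
finger_gap: 46.8
clock: 10.2
eef_pos: [605.7, 76.9, 112.1]
eef_rot: [-3.141, -0.0, -0.077]
wrist_force: [-0.1, 1.8, 2.6]
finger_gap: 11.2
clock: 10.7
eef_pos: [561.1, 63.8, 112.1]
eef_rot: [3.14, -0.001, 0.175]
wrist_force: [4.2, -8.3, -0.7]
finger_gap: 11.1
```

```bash

for i in 1; do python3 -m jog '[[-1.07,0.27,0,0,0,-0.06,0],[-1.07,0.27,0,0,0,-0.06,0],[-1.07,0.27,0,0,0,-0.06,0],[-1.07,0.27,0,0,0,-0.06,0],[-1.07,0.27,0,0,0,-0.06,0],[-1.07,0.27,0,0,0,-0.06,0],[-1.07,0.27,0,0,0,-0.06,0],[-1.07,0.27,0,0,0,-0.06,0]]'; done
python3 - <<'E'
from h import *
st(); snap('scene','s4.png')
E
```

```text
clock: 11.5
eef_pos: [491.9, 11.1, 112.2]
eef_rot: [3.136, -0.002, 0.655]
wrist_force: [19.5, -15.8, -12.9]
finger_gap: 11.1
t11.50 p [491.9  11.1 112.2] rot [ 3.136e+00 -2.000e-03  6.550e-01] F [ 19.5 -15.8 -12.9] gap 11.1 q [-0.05  0.27  1.79 -0.    1.07  0.87]
```

View pics/s4.png

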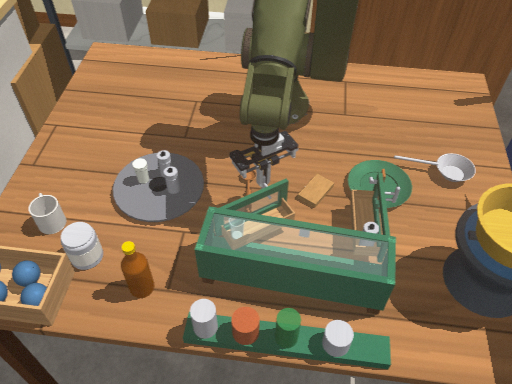

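```bash

python3 -m jog '[[-1.07,0.42,0,0,0,-0.06,0],[-1.07,0.37,0,0,0,-0.06,0],[-1.07,0.27,0,0,0,-0.06,0]]'
python3 - <<'E'
from h import *
st()
E
```

```text
clock: 11.85
eef_pos: [473.3, -16.6, 112.1]
eef_rot: [3.14, -0.001, 0.835]
wrist_force: [8.1, -3.8, -5.7]
finger_gap: 10.9
t11.85 p [473.3 -16.6 112.1] rot [ 3.14e+00 -1.00e-03  8.35e-01] F [ 8.1 -3.8 -5.7] gap 10.9 q [-0.11  0.24  1.84 -0.    1.07  0.62]
```

Better. Continue (0.91 → 1.45).

```bash

python3 -m jog '[[-1.07,0.3,0,0,0,-0.06,0],[-1.07,0.3,0,0,0,-0.06,0],[-1.07,0.3,0,0,0,-0.06,0],[-1.07,0.3,0,0,0,-0.06,0],[-1.07,0.3,0,0,0,-0.06,0]]'
python3 -m jog '[[-1.07,0.3,0,0,0,-0.06,0],[-1.07,0.3,0,0,0,-0.06,0],[-1.07,0.3,0,0,0,-0.06,0],[-1.07,0.3,0,0,0,-0.06,0],[0,0,0,0,0,0,0],[0,0,0,0,0,0,0]]'
python3 - <<'E'
from h import *
st()
E
```

```text
clock: 12.35
eef_pos: [454.3, -68.5, 112.1]
eef_rot: [3.141, -0.0, 1.135]
wrist_force: [3.5, -0.4, -3.0]
finger_gap: 11.1
clock: 12.95
eef_pos: [450.7, -112.1, 112.0]
eef_rot: [-3.141, 0.0, 1.371]
wrist_force: [-5.5, -0.5, 4.5]
finger_gap: 11.0
t12.95 p [ 450.7 -112.1  112. ] rot [-3.141  0.     1.371] F [-5.5 -0.5  4.5] gap 11.0 q [-0.32  0.22  1.86 -0.    1.07 -0.12]
```

```bash

python3 -m jog '[[0,0,0,0,0,0,40],[0,0,0,0,0,0,50],[0,0,0,0,0,0,50],[0,0,-1,0,0,0,50],[0,0,-3,0,0,0,50],[0,0,-4,0,0,0,50],[0,0,-4,0,0,0,80],[0,0,-1,0,0,0,80]]'
python3 - <<'E'
from h import *
st();snap('scene','s5.png'); snap('side','d5.png'); snap('wrist','w5.png')
crop('scene5.png' if 0 else 's5.png',190,150,220,150,3.6,'s5a.png')
crop('s5.png',100,140,120,90,6,'s5b.png')
crop('d5.png',250,220,140,110,5.5,'d5b.png')
E
```

```text
clock: 13.75
eef_pos: [452.1, -112.4, 246.7]
eef_rot: [3.135, 0.001, 1.373]
wrist_force: [0.5, 0.6, 0.2]
finger_gap: 59.7
t13.75 p [ 452.1 -112.4  246.7] rot [3.135e+00 1.000e-03 1.373e+00] F [0.5 0.6 0.2] gap 59.7 q [-0.32  0.07  1.69  0.    1.37 -0.12]
```

View pics/s5a.png

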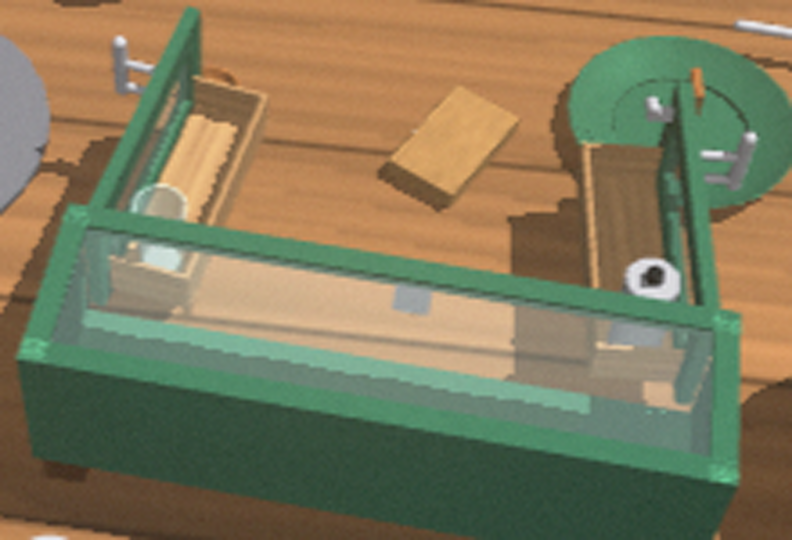

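View pics/s5b.png

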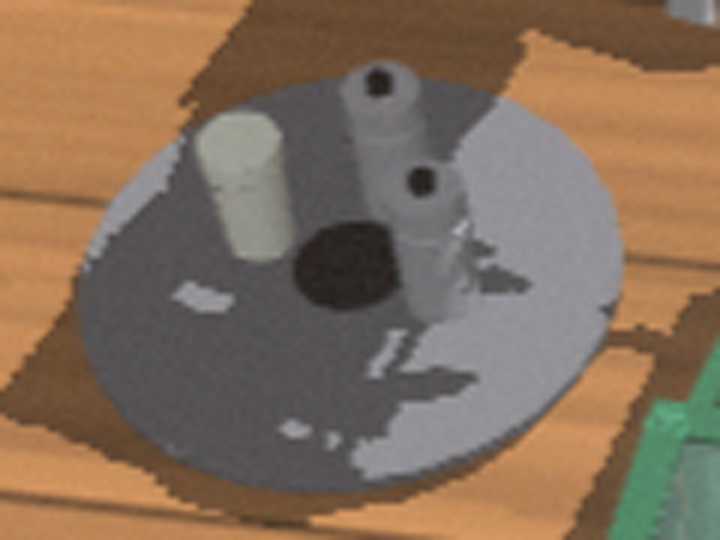

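View pics/w5.png

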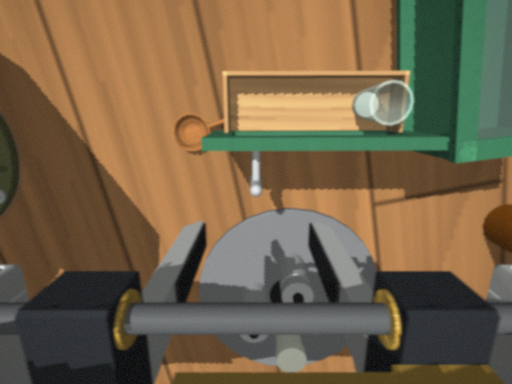

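View pics/d5b.png

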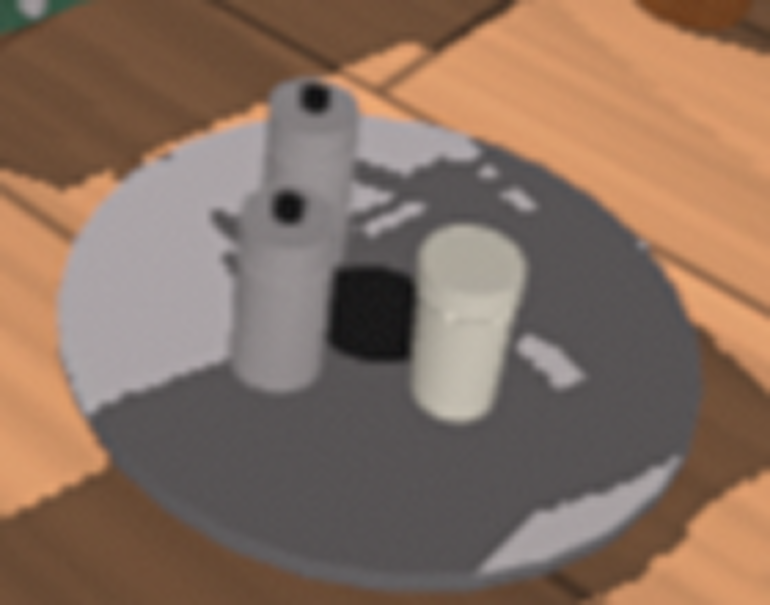

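```bash

python3 -m jog '[[0,0,0,0,0,0,80],[0,0,0,0,0,0,80],[0,0,0,0,0,0,80]]'
python3 - <<'E'
from h import *
st(); c=wcam('w6.png'); crop('w6.png',180,40,250,180,3.2,'w6a.png')
crop('w6.png',180,190,220,190,3.2,'w6b.png')
E
```

```text
clock: 14.2
eef_pos: [450.7, -112.1, 241.1]
eef_rot: [-3.14, -0.0, 1.373]
wrist_force: [0.1, 0.6, 1.0]
finger_gap: 75.0
t14.20 p [ 450.7 -112.1  241.1] rot [-3.14  -0.     1.373] F [0.1 0.6 1. ] gap 75.0 q [-0.32  0.08  1.7  -0.    1.36 -0.12]
```

View pics/w6a.png

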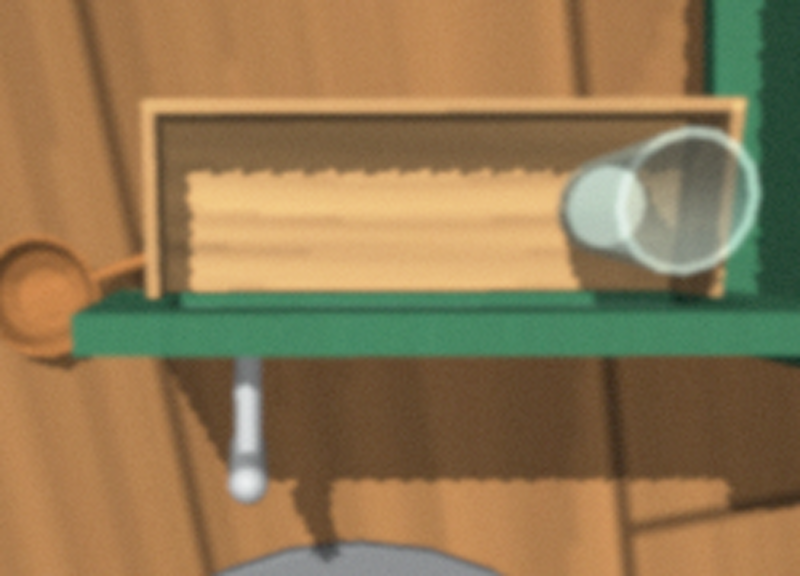

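View pics/w6b.png

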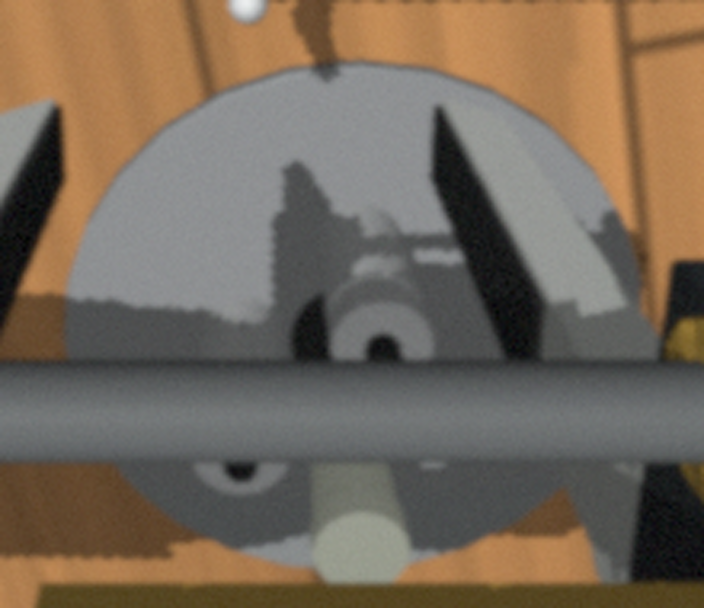

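```bash
python3 - <<'E'
from h import *
from scipy.optimize import least_squares
np.set_printoptions(precision=1,suppress=True)
w=wload(); s=vision.camera('scene'); d=vision.camera('side')
S=lambda x,y,k,ox,oy:(ox+(x+.5)/k-.5,oy+(y+.5)/k-.5)
a=lambda x,y,z:bp(w,*S(x,y,3.2,180,40),z)
b=lambda x,y:S(x,y,3.2,180,190)
hB=np.array([633,-105.2])
th=1.455; al=np.radians(90)-.071+th; u=np.array([np.cos(al),np.sin(al)]); n=np.array([np.sin(al),-np.cos(al)]) # u hinge->free, n inward normal
print(u,n)
for nm,p in [('rail in free',a(158,118,86)),('rail in hinge',a(728,115,86)),('rail out free',a(143,100,86)),('rail out hinge',a(747,100,86)),('leaf free outer top',a(75,355,150)),('free inner top',a(80,310,150)),('bar',a(247,483,148)),('rimcup',a(685,200,124)),('cupbot',a(605,208,52)),('end hinge at leaf',a(712,292,86)),('end free at leaf',a(155,295,86))]:
    q=p[:2]-hB; print(nm,p,'along %.1f in %.1f'%(q@u,q@n))
def tri(obs):
    def f(p): return np.concatenate([proj(c,p)-o for c,o in obs])
    r=least_squares(f,[450,-300,100]); return r.x, np.abs(r.fun).max()
e=lambda x,y:S(x,y,6,100,140); g=lambda x,y:S(x,y,5.5,250,220)
print('jarM',tri([(s,e(421,182)),(d,g(316,98)),(w,b(382,349))]))
print('jarN',tri([(s,e(378,82)),(d,g(289,208)),(w,b(240,469))]))
print('tub',tri([(s,e(239,140)),(d,g(472,263)),(w,b(362,548))]))
E
```

```text
[-1.   0.2] [0.2 1. ]
rail in free [444.2   2.8  86. ] along 205.6 in 71.1
rail in hinge [629.2 -33.3  86. ] along 17.1 in 69.9
rail out free [440.6   9.2  86. ] along 210.3 in 76.7
rail out hinge [635.6 -29.9  86. ] along 11.4 in 74.5
leaf free outer top [411.2 -61.9 150. ] along 225.9 in 1.4
free inner top [415.7 -49.8 150. ] along 223.8 in 14.0
bar [ 451.9 -109.3  148. ] along 177.2 in -37.6
rimcup [596.7 -55.2 124. ] along 45.0 in 42.4
cupbot [598.6 -56.7  52. ] along 42.8 in 41.2
end hinge at leaf [620.2 -90.1  86. ] along 15.4 in 12.5
end free at leaf [430.4 -53.2  86. ] along 208.7 in 13.5
jarM (array([ 473. , -264.8,  107.2]), np.float64(0.32885910981565303))
jarN (array([ 409. , -305. ,  109.9]), np.float64(1.0641216068639778))
tub (array([ 448.9, -367. ,   96.1]), np.float64(0.7125950752739527))
```

```bash
python3 - <<'E'
from h import *
plan(473,-265,150,1.373,7,80)
plan(473,-265,66,1.373,5,80,start=(473,-265,150,1.373))
E
```

```text
[[-2.08,0.74,1.31,0.0,0.0,-0.0,80.0],[-2.08,0.74,1.31,0.0,0.0,-0.0,80.0],[-2.08,0.74,1.31,0.0,0.0,-0.0,80.0],[-2.08,0.74,1.31,0.0,0.0,-0.0,80.0],[-2.08,0.74,1.31,0.0,0.0,-0.0,80.0],[-2.08,0.74,1.31,0.0,0.0,-0.0,80.0],[-2.08,0.74,1.31,0.0,0.0,-0.0,80.0]]
[[0.0,0.0,1.68,0.0,0.0,-0.0,80.0],[0.0,0.0,1.68,0.0,0.0,-0.0,80.0],[0.0,0.0,1.68,0.0,0.0,-0.0,80.0],[0.0,0.0,1.68,0.0,0.0,-0.0,80.0],[0.0,0.0,1.68,0.0,0.0,-0.0,80.0]]
```

```bash

python3 -m jog '[[-2.1,0.7,1,0,0,0,80],[-2.1,0.7,1,0,0,0,80],[-2.1,0.7,1.4,0,0,0,80],[-2.1,0.7,1.4,0,0,0,80],[-2.1,0.8,1.4,0,0,0,80],[-2.1,0.8,1.5,0,0,0,80],[-2,0.8,1.5,0,0,0,80],[0,0,0,0,0,0,80]]'
python3 -m jog '[[0,0,0,0,0,0,80],[0,0,0,0,0,0,80]]'
python3 - <<'E'
from h import *
st(); s=snap('scene','s6.png'); snap('side','d6.png'); c=wcam('w7.png'); print(proj(c,(473,-265,108)))
plan(473,-265,66,1.373,5,80)
E
```

```text
clock: 15.15
eef_pos: [472.5, -266.8, 147.6]
eef_rot: [-3.138, -0.001, 1.371]
wrist_force: [0.2, 1.0, -0.1]
finger_gap: 75.2
clock: 15.35
eef_pos: [473.4, -265.0, 150.6]
eef_rot: [3.141, 0.0, 1.373]
wrist_force: [-0.6, 0.9, 0.9]
finger_gap: 75.4
t15.35 p [ 473.4 -265.   150.6] rot [3.141 0.    1.373] F [-0.6  0.9  0.9] gap 75.4 q [-0.58  0.33  1.61  0.    1.2  -0.38]
[255.20453013 211.00750597]
[[-0.0,-0.01,1.69,0.0,0.0,0.0,80.0],[-0.0,-0.01,1.69,0.0,0.0,0.0,80.0],[-0.0,-0.01,1.69,0.0,0.0,0.0,80.0],[-0.0,-0.01,1.69,0.0,0.0,0.0,80.0],[-0.0,-0.01,1.69,0.0,0.0,0.0,80.0]]
```

View pics/d6.png

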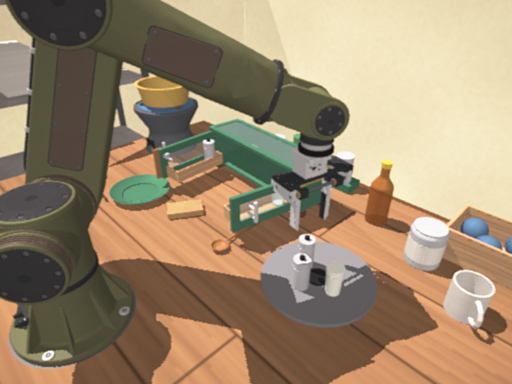

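View pics/s6.png

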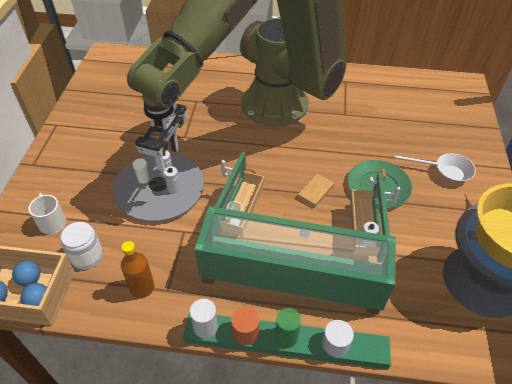

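View pics/w7.png

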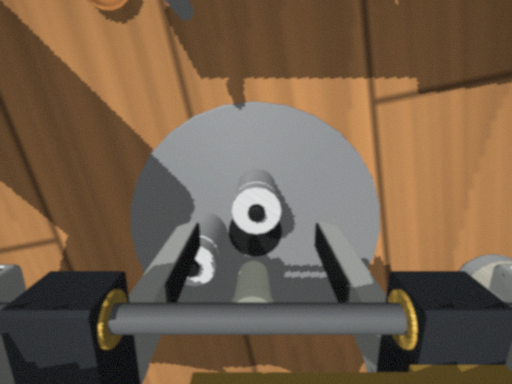

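```bash

python3 -m jog '[[0,0,1.7,0,0,0,68],[0,0,1.7,0,0,0,68],[0,0,1.7,0,0,0,68],[0,0,1.7,0,0,0,68],[0,0,1.6,0,0,0,68],[0,0,0,0,0,0,68],[0,0,0,0,0,0,68],[0,0,0,0,0,0,68]]'
python3 -m jog '[[0,0,0,0,0,0,20],[0,0,0,0,0,0,20],[0,0,0,0,0,0,20],[0,0,0,0,0,0,20],[0,0,0,0,0,0,20],[0,0,0,0,0,0,20]]' 20
python3 -m jog '[[0,0,-1,0,0,0,20],[0,0,-3,0,0,0,20],[0,0,-3,0,0,0,20],[0,0,-4,0,0,0,20],[0,0,-3,0,0,0,20],[0,0,0,0,0,0,20],[0,0,0,0,0,0,20]]' 20
python3 - <<'E'
from h import *
np.set_printoptions(precision=2,suppress=True)
st()
def rack(h,al):
    u=np.array([np.cos(al),np.sin(al)]); return u
hA=np.array([666.6,356.4]); al=-np.pi/2-.071-1.453; u=np.array([np.cos(al),np.sin(al)]); n=np.array([-np.sin(al),np.cos(al)]); print('u',u,'n',n)
for k in (44,112,114,178): print(k,hA+k*u+42*n)
E
```

```text
clock: 16.3
eef_pos: [473.7, -265.7, 67.1]
eef_rot: [3.14, 0.001, 1.373]
wrist_force: [0.8, -0.5, -0.1]
finger_gap: 64.3
clock: 16.9
eef_pos: [473.3, -265.6, 66.1]
eef_rot: [3.141, 0.0, 1.373]
wrist_force: [-1.2, -0.0, 3.0]
finger_gap: 40.0
clock: 17.6
eef_pos: [473.1, -265.5, 206.1]
eef_rot: [3.141, 0.0, 1.373]
wrist_force: [-0.8, 0.3, -2.1]
finger_gap: 39.7
t17.60 p [ 473.1 -265.5  206.1] rot [3.14 0.   1.37] F [-0.8  0.3 -2.1] gap 39.7 q [-0.58  0.28  1.54 -0.    1.32 -0.38]
u [-1.   -0.05] n [ 0.05 -1.  ]
44 [624.61 312.39]
112 [556.69 309.21]
114 [554.69 309.11]
178 [490.76 306.12]
```

```bash
python3 - <<'E'
from h import *
plan(558,309,235,1.616,18,20)
s=vision.camera('scene'); print(proj(s,(624.6,312.4,141)))
E
```

```text
[[3.22,-0.17,-0.16,0.0,0.0,-0.014,20.0],[3.22,-0.12,-0.16,0.0,0.0,-0.014,20.0],[3.23,-0.08,-0.16,0.0,0.0,-0.014,20.0],[3.23,-0.03,-0.16,0.0,0.0,-0.014,20.0],[3.23,0.01,-0.16,0.0,0.0,-0.014,20.0],[3.23,0.05,-0.16,0.0,0.0,-0.014,20.0],[3.22,0.1,-0.16,0.0,0.0,-0.014,20.0],[3.22,0.14,-0.16,0.0,0.0,-0.014,20.0]]
[[3.22,0.18,-0.16,0.0,0.0,-0.014,20.0],[3.22,0.23,-0.16,0.0,0.0,-0.014,20.0],[3.21,0.27,-0.16,0.0,0.0,-0.014,20.0],[3.21,0.31,-0.16,0.0,0.0,-0.014,20.0],[3.21,0.36,-0.16,0.0,0.0,-0.014,20.0],[3.2,0.4,-0.16,0.0,0.0,-0.014,20.0],[3.2,0.44,-0.16,0.0,0.0,-0.014,20.0],[3.19,0.49,-0.16,0.0,0.0,-0.014,20.0]]
[[3.18,0.53,-0.16,0.0,0.0,-0.014,20.0],[3.18,0.57,-0.16,0.0,0.0,-0.014,20.0]]
[371.48229696 226.10808055]
```

```bash

python3 -m jog '[[1.5,-0.1,-0.8,0,0,-0.014,20],[3.2,-0.1,-0.6,0,0,-0.014,20],[3.2,-0.1,-0.6,0,0,-0.014,20],[3.2,0,-0.5,0,0,-0.014,20],[3.2,0,-0.4,0,0,-0.014,20],[3.2,0,0,0,0,-0.014,20],[3.2,0.1,0,0,0,-0.014,20],[3.2,0.1,0,0,0,-0.014,20]]' 20
python3 -m jog '[[3.2,0.2,0,0,0,-0.014,20],[3.2,0.2,0,0,0,-0.014,20],[3.2,0.3,0,0,0,-0.014,20],[3.2,0.3,0,0,0,-0.014,20],[3.2,0.4,0,0,0,-0.014,20],[3.2,0.4,0,0,0,-0.014,20],[3.2,0.4,0,0,0,-0.014,20],[3.2,0.5,0,0,0,-0.014,20]]' 20
python3 -m jog '[[3.2,0.5,0,0,0,-0.014,20],[2.4,0.6,0,0,0,-0.014,20],[1,0,0,0,0,0,20],[0,0,0,0,0,0,20],[0,0,0,0,0,0,20],[0,0,0,0,0,0,20]]' 20
python3 - <<'E'
from h import *
st(); c=wcam('w8.png'); print([proj(c,p) for p in [(556.7,309.2,52),(624.6,312.4,141),(666.6-178,356.4-8,150)]]);plan(558,309,235,1.616,2,20)
E
```

```text
clock: 18.45
eef_pos: [506.4, -26.6, 234.6]
eef_rot: [-3.14, -0.0, 1.486]
wrist_force: [-0.0, -0.8, -1.2]
finger_gap: 39.8
clock: 19.25
eef_pos: [542.4, 228.2, 234.5]
eef_rot: [-3.14, 0.0, 1.598]
wrist_force: [0.2, 0.6, -1.4]
finger_gap: 39.9
clock: 19.85
eef_pos: [552.0, 291.4, 235.2]
eef_rot: [3.142, 0.0, 1.624]
wrist_force: [-0.2, 0.6, -2.0]
finger_gap: 40.0
t19.85 p [552.  291.4 235.2] rot [3.142 0.    1.624] F [-0.2  0.6 -2. ] gap 40.0 q [ 0.43  0.45  1.25 -0.    1.44  0.37]
[array([261.05989121, 159.89532314]), array([334.0662196 , 175.72361067]), array([187.67495871, 129.82716264])]
[[0.86,0.34,0.01,0.0,0.0,0.004,20.0],[0.86,0.34,0.01,0.0,0.0,0.004,20.0]]
```

View pics/w8.png

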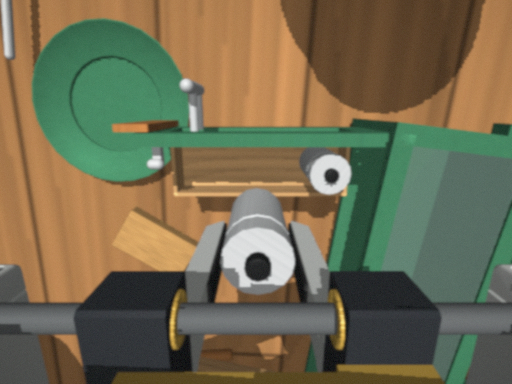

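```bash
python3 - <<'E'
from h import *
w=wload()
hA=np.array([666.6,356.4]); al=-np.pi/2-.071-1.453; u=np.array([np.cos(al),np.sin(al)]); n=np.array([-np.sin(al),np.cos(al)])
for p,z in [((176,194),86),((346,192),86),((160,146),150),((182,184),86),((190,85),148),((332,176),136.5)]:
    q=bp(w,*p,z)[:2]-hA; print(p,q@u,q@n)
plan(*(hA+112*u+42*n),235,1.616,2,20)
E
```

```text
(176, 194) 210.49609847778223 76.79124424659683
(346, 192) 14.023349616656299 73.11228674237708
(160, 146) 203.6459802722229 13.961990412674517
(182, 184) 202.81680887575635 64.82172817487552
(190, 85) 174.53804423981396 -37.624739264321406
(332, 176) 44.77584321675761 43.25451803569644
[[0.88,0.28,0.01,0.0,0.0,0.004,20.0],[0.88,0.28,0.01,0.0,0.0,0.004,20.0]]
```

```bash

python3 -m jog '[[0.9,0.3,1,0,0,0,20],[0.85,0.28,2,0,0,0,20],[0,0,2.5,0,0,0,20],[0,0,2.5,0,0,0,20],[0,0,2.5,0,0,0,20],[0,0,2,0,0,0,20],[0,0,0,0,0,0,20],[0,0,0,0,0,0,20]]' 20
python3 - <<'E'
from h import *
st(); snap('scene','s7.png'); crop('s7.png',290,130,130,130,4.5,'s7a.png')
E
```

```text
clock: 20.7
eef_pos: [557.0, 310.3, 110.1]
eef_rot: [-3.141, 0.0, 1.625]
wrist_force: [0.7, -0.0, -0.5]
finger_gap: 39.8
t20.70 p [557.  310.3 110.1] rot [-3.141  0.     1.625] F [ 0.7 -0.  -0.5] gap 39.8 q [0.45 0.58 1.35 0.   1.21 0.4 ]
```

View pics/s7a.png

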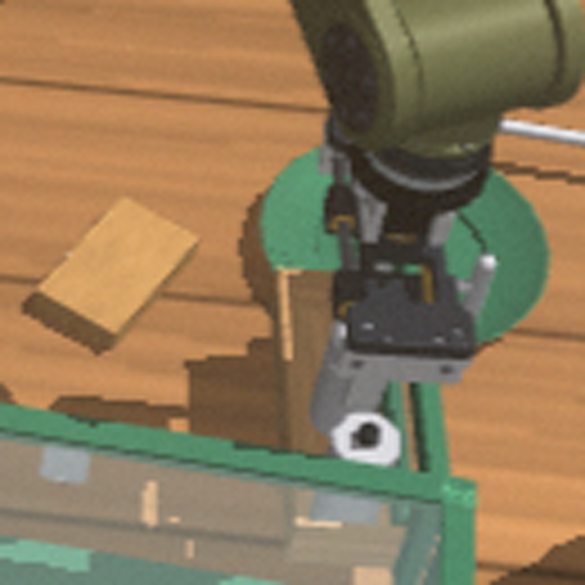

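```bash

python3 -m jog '[[0,0,0.8,0,0,0,20],[0,0,0.4,0,0,0,20],[0,0,0.25,0,0,0,20],[0,0,0,0,0,0,20],[0,0,0,0,0,0,20],[0,0,0,0,0,0,20]]' 20
python3 -m jog '[[0,0,0,0,0,0,45],[0,0,0,0,0,0,50],[0,0,0,0,0,0,52],[0,0,0,0,0,0,52],[0,0,0,0,0,0,52]]'
python3 -m jog '[[0,0,-1,0,0,0,52],[0,0,-2,0,0,0,52],[0,0,-4,0,0,0,52],[0,0,-4,0,0,0,52],[0,0,-3,0,0,0,52],[0,0,0,0,0,0,52],[0,0,0,0,0,0,52]]'
python3 - <<'E'
from h import *
np.set_printoptions(precision=1,suppress=True)
st(); c=wcam('w9.png'); crop('w9.png',140,80,250,190,3.2,'w9a.png'); snap('scene','s8.png')
E
```

```text
clock: 21.35
eef_pos: [556.9, 310.2, 95.6]
eef_rot: [3.141, -0.0, 1.625]
wrist_force: [-0.1, 0.8, -1.4]
finger_gap: 39.7
clock: 21.85
eef_pos: [556.9, 310.2, 95.5]
eef_rot: [3.141, -0.0, 1.625]
wrist_force: [1.3, 0.5, 0.4]
finger_gap: 49.2
clock: 22.55
eef_pos: [556.8, 310.2, 236.0]
eef_rot: [3.141, -0.0, 1.625]
wrist_force: [-0.2, 0.2, 0.1]
finger_gap: 48.7
t22.55 p [556.8 310.2 236. ] rot [ 3.1 -0.   1.6] F [-0.2  0.2  0.1] gap 48.7 q [ 0.5  0.5  1.2 -0.   1.5  0.4]
```

View pics/w9a.png

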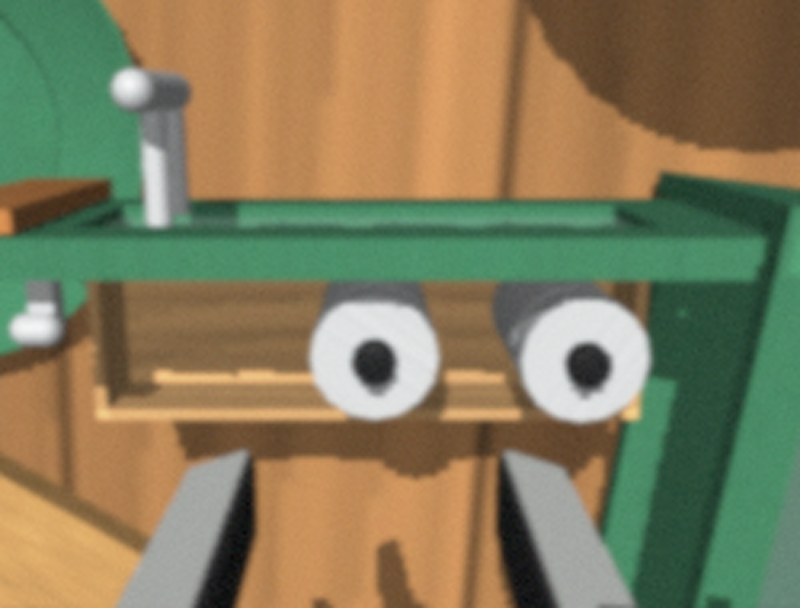

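View pics/s8.png

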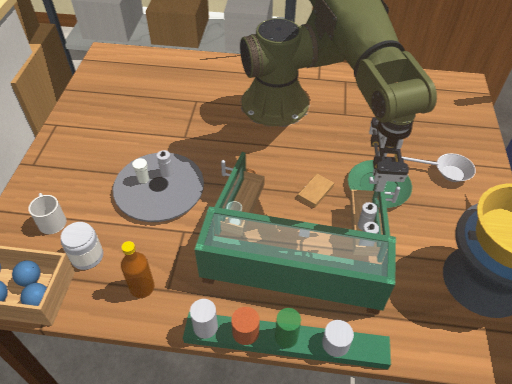

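```bash
python3 - <<'E'
from h import *
plan(409,-305,236,1.38,16,70)
E
```

```text
[[-3.79,-1.13,-0.01,0.0,0.0,0.015,70.0],[-3.81,-1.07,-0.01,0.0,0.0,0.015,70.0],[-3.82,-1.01,-0.01,0.0,0.0,0.015,70.0],[-3.84,-0.95,-0.01,0.0,0.0,0.015,70.0],[-3.85,-0.89,-0.01,0.0,0.0,0.015,70.0],[-3.86,-0.83,-0.01,0.0,0.0,0.015,70.0],[-3.88,-0.78,-0.01,0.0,0.0,0.015,70.0],[-3.89,-0.72,-0.01,0.0,0.0,0.015,70.0]]
[[-3.9,-0.66,-0.01,0.0,0.0,0.015,70.0],[-3.91,-0.6,-0.01,0.0,0.0,0.015,70.0],[-3.92,-0.54,-0.01,0.0,0.0,0.015,70.0],[-3.92,-0.48,-0.01,0.0,0.0,0.015,70.0],[-3.93,-0.42,-0.01,0.0,0.0,0.015,70.0],[-3.94,-0.36,-0.01,0.0,0.0,0.015,70.0],[-3.94,-0.3,-0.01,0.0,0.0,0.015,70.0],[-3.95,-0.24,-0.01,0.0,0.0,0.015,70.0]]
```

```bash

python3 -m jog '[[-3.8,-1.1,0,0,0,0.015,70],[-3.8,-1.1,0,0,0,0.015,70],[-3.8,-1,0,0,0,0.015,70],[-3.8,-1,0,0,0,0.015,70],[-3.9,-0.9,0,0,0,0.015,70],[-3.9,-0.8,0,0,0,0.015,70],[-3.9,-0.8,0,0,0,0.015,70],[-3.9,-0.7,0,0,0,0.015,70]]'
python3 -m jog '[[-3.9,-0.7,0,0,0,0.015,70],[-3.9,-0.6,0,0,0,0.015,70],[-3.9,-0.5,0,0,0,0.015,70],[-3.9,-0.5,0,0,0,0.015,70],[-3.9,-0.4,0,0,0,0.015,70],[-3.9,-0.4,0,0,0,0.015,70],[-3.9,-0.3,0,0,0,0.015,70],[-3.9,-0.2,0,0,0,0.015,70]]'
python3 -m jog '[[0,0,2.5,0,0,0,70],[0,0,2.5,0,0,0,70],[0,0,3,0,0,0,70],[0,0,0,0,0,0,70],[0,0,0,0,0,0,70]]'
python3 - <<'E'
from h import *
np.set_printoptions(precision=1,suppress=True)
st(); c=wcam('w10.png'); print(proj(c,(409,-305,108))); plan(409,-305,66,1.38,5,70)
E
```

```text
clock: 23.45
eef_pos: [482.2, 0.5, 234.5]
eef_rot: [-3.14, 0.0, 1.504]
wrist_force: [0.7, 0.1, 0.3]
finger_gap: 66.0
clock: 24.25
eef_pos: [409.6, -305.2, 234.5]
eef_rot: [-3.14, -0.001, 1.384]
wrist_force: [-0.1, -0.1, -0.1]
finger_gap: 65.8
clock: 24.75
eef_pos: [410.5, -303.8, 155.6]
eef_rot: [-3.14, -0.001, 1.385]
wrist_force: [0.6, -0.2, 0.6]
finger_gap: 65.9
t24.75 p [ 410.5 -303.8  155.6] rot [-3.1 -0.   1.4] F [ 0.6 -0.2  0.6] gap 65.9 q [-0.7  0.3  1.7 -0.   1.2 -0.5]
[254.4 210.7]
[[-0.03,-0.03,1.81,0.0,0.0,0.001,70.0],[-0.03,-0.03,1.81,0.0,0.0,0.001,70.0],[-0.03,-0.03,1.81,0.0,0.0,0.001,70.0],[-0.03,-0.03,1.81,0.0,0.0,0.001,70.0],[-0.03,-0.03,1.81,0.0,0.0,0.001,70.0]]
```

View pics/w10.png

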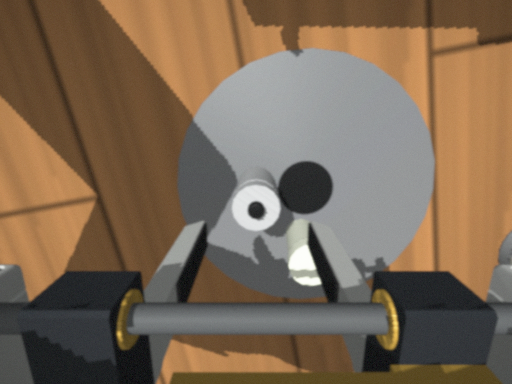

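```bash

python3 -m jog '[[-0.1,0,1.8,0,0,0,65],[0,0,1.8,0,0,0,65],[0,0,1.8,0,0,0,65],[0,0,1.8,0,0,0,65],[0,0,1.75,0,0,0,65],[0,0,0,0,0,0,65],[0,0,0,0,0,0,65],[0,0,0,0,0,0,65]]'
python3 -m jog '[[0,0,0,0,0,0,20],[0,0,0,0,0,0,20],[0,0,0,0,0,0,20],[0,0,0,0,0,0,20],[0,0,0,0,0,0,20],[0,0,0,0,0,0,20]]' 20
python3 -m jog '[[0,0,-1,0,0,0,20],[0,0,-3,0,0,0,20],[0,0,-4,0,0,0,20],[0,0,-4,0,0,0,20],[0,0,-4,0,0,0,20],[0,0,-1,0,0,0,20],[0,0,0,0,0,0,20]]' 20
python3 - <<'E'
from h import *
st(); hA=np.array([666.6,356.4]); al=-np.pi/2-.071-1.453; u=np.array([np.cos(al),np.sin(al)]); n=np.array([-np.sin(al),np.cos(al)])
t=hA+178*u+42*n; print(t); plan(*t,236,1.62,16,20)
E
```

```text
clock: 25.6
eef_pos: [411.0, -305.4, 67.5]
eef_rot: [3.14, 0.001, 1.385]
wrist_force: [0.4, 0.3, 1.0]
finger_gap: 60.6
clock: 26.2
eef_pos: [410.4, -304.9, 66.1]
eef_rot: [3.142, 0.0, 1.385]
wrist_force: [-3.2, 0.0, 4.5]
finger_gap: 39.4
clock: 26.9
eef_pos: [410.7, -305.1, 237.2]
eef_rot: [3.139, 0.001, 1.385]
wrist_force: [0.7, 0.4, -1.9]
finger_gap: 39.8
t26.90 p [ 410.7 -305.1  237.2] rot [3.139e+00 1.000e-03 1.385e+00] F [ 0.7  0.4 -1.9] gap 39.8 q [-0.71  0.19  1.58  0.    1.37 -0.52]
[490.75959365 306.11927314]
[[3.85,-0.21,0.01,0.0,0.0,-0.015,20.0],[3.85,-0.16,0.01,0.0,0.0,-0.015,20.0],[3.85,-0.1,0.01,0.0,0.0,-0.015,20.0],[3.85,-0.04,0.01,0.0,0.0,-0.015,20.0],[3.85,0.01,0.01,0.0,0.0,-0.015,20.0],[3.85,0.07,0.01,0.0,0.0,-0.015,20.0],[3.85,0.13,0.01,0.0,0.0,-0.015,20.0],[3.85,0.18,0.01,0.0,0.0,-0.015,20.0]]
[[3.85,0.24,0.01,0.0,0.0,-0.015,20.0],[3.84,0.29,0.01,0.0,0.0,-0.015,20.0],[3.84,0.35,0.01,0.0,0.0,-0.015,20.0],[3.83,0.41,0.01,0.0,0.0,-0.015,20.0],[3.82,0.46,0.01,0.0,0.0,-0.015,20.0],[3.82,0.52,0.01,0.0,0.0,-0.015,20.0],[3.81,0.58,0.01,0.0,0.0,-0.015,20.0],[3.8,0.63,0.01,0.0,0.0,-0.015,20.0]]
```

```bash

python3 -m jog '[[1.8,-0.1,0,0,0,-0.015,20],[3.8,-0.2,0,0,0,-0.015,20],[3.8,-0.1,0,0,0,-0.015,20],[3.8,0,0,0,0,-0.015,20],[3.8,0,0,0,0,-0.015,20],[3.8,0.1,0,0,0,-0.015,20],[3.8,0.1,0,0,0,-0.015,20],[3.8,0.2,0,0,0,-0.015,20]]' 20
python3 -m jog '[[3.8,0.2,0,0,0,-0.015,20],[3.8,0.3,0,0,0,-0.015,20],[3.8,0.4,0,0,0,-0.015,20],[3.8,0.4,0,0,0,-0.015,20],[3.8,0.5,0,0,0,-0.015,20],[3.8,0.5,0,0,0,-0.015,20],[3.8,0.6,0,0,0,-0.015,20],[2.5,0.6,0,0,0,-0.015,20]]' 20
python3 -m jog '[[2.5,0.1,0,0,0,0,20],[1.2,0,0,0,0,0,20],[0,0,0,0,0,0,20],[0,0,0,0,0,0,20],[0,0,0,0,0,0,20]]' 20
python3 - <<'E'
from h import *
st(); plan(490,306.1,236,1.62,2,20)
E
```

```text
clock: 27.7
eef_pos: [446.4, -21.5, 234.1]
eef_rot: [-3.139, -0.0, 1.505]
wrist_force: [-0.5, 0.4, -1.4]
finger_gap: 39.8
clock: 28.5
eef_pos: [485.9, 269.6, 233.5]
eef_rot: [-3.138, 0.001, 1.627]
wrist_force: [-0.5, -1.3, -1.4]
finger_gap: 40.2
clock: 29.0
eef_pos: [485.9, 303.5, 235.8]
eef_rot: [-3.141, 0.0, 1.624]
wrist_force: [-0.2, -0.0, -1.5]
finger_gap: 40.2
t29.00 p [485.9 303.5 235.8] rot [-3.141  0.     1.624] F [-0.2 -0.  -1.5] gap 40.2 q [ 0.49  0.33  1.41 -0.    1.4   0.44]
[[0.12,0.21,-0.01,0.0,0.0,0.002,20.0],[0.12,0.21,-0.01,0.0,0.0,0.002,20.0]]
```

```bash

python3 -m jog '[[0.3,0.4,1,0,0,0,20],[0,0,2.5,0,0,0,20],[0,0,2.5,0,0,0,20],[0,0,2.5,0,0,0,20],[0,0,2.5,0,0,0,20],[0,0,1.5,0,0,0,20],[0,0,0,0,0,0,20],[0,0,0,0,0,0,20]]' 20
python3 - <<'E'
from h import *
st(); snap('scene','s9.png'); crop('s9.png',290,130,130,130,4.5,'s9a.png')
E
```

```text
clock: 29.8
eef_pos: [489.8, 307.6, 111.1]
eef_rot: [-3.142, 0.0, 1.624]
wrist_force: [0.4, 0.3, -1.5]
finger_gap: 39.7
t29.80 p [489.8 307.6 111.1] rot [-3.142  0.     1.624] F [ 0.4  0.3 -1.5] gap 39.7 q [ 0.5   0.45  1.54 -0.    1.15  0.44]
```

View pics/s9a.png

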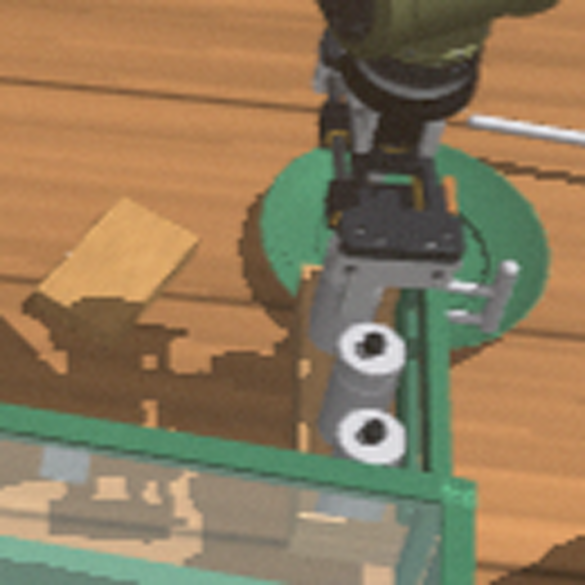

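```bash

python3 - <<'E'
from h import *
a=cv2.imread('pics/s8.png')[130:260,290:420]; b=cv2.imread('pics/s9.png')[130:260,290:420]; c=cv2.imread('pics/s5.png')[130:260,290:420]
cv2.imwrite('pics/cmp.png',cv2.resize(np.hstack([c,a,b]),None,fx=2,fy=2,interpolation=cv2.INTER_CUBIC))
c=wcam('w11.png')
E
```

```text
(no output)
```

View pics/cmp.png

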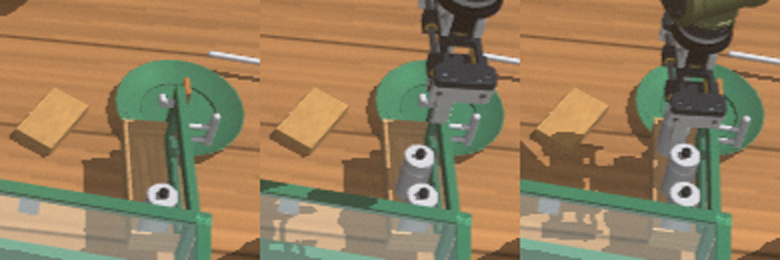

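View pics/w11.png

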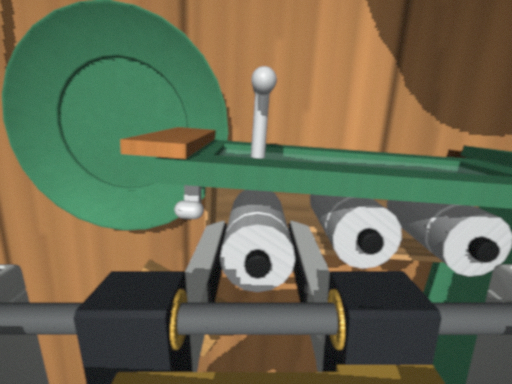

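```bash

python3 - <<'E'
from h import *
np.set_printoptions(precision=1,suppress=True)
w=wload(); hA=np.array([666.6,356.4])
b=bp(w,264,78,148)[:2]; print('bar',b, np.linalg.norm(b-hA)); q=b-hA
a=np.arctan2(q[1],q[0]); print('theta from bar', 253.4/57.2958-a)
for p,z in [((122,152),150),((205,168),150),((500,190),150),((510,178),150),((370,240),136.5),((483,250),136.5)]: print(p,bp(w,*p,z))
E
```

```text
bar [488.9 399.1] 182.724187537826
theta from bar 1.5166979132727914
(122, 152) [423.1 362.1 150. ]
(205, 168) [462.8 356.4 150. ]
(500, 190) [609.  353.2 150. ]
(510, 178) [612.2 359.5 150. ]
(370, 240) [554.7 317.1 136.5]
(483, 250) [620.7 314.3 136.5]
```

```bash

python3 -m jog '[[0.5,0,0,0,0,0,20],[0.45,0,0,0,0,0,20],[0,0,0.7,0,0,0,20],[0,0,0.5,0,0,0,20],[0,0,0.3,0,0,0,20],[0,0,0,0,0,0,20],[0,0,0,0,0,0,20]]' 20
python3 - <<'E'
from h import *
st(); wcam('w12.png'); 
E
```

```text
clock: 30.6
eef_pos: [489.1, 317.2, 95.7]
eef_rot: [-3.141, 0.0, 1.625]
wrist_force: [-1.0, 0.7, -1.7]
finger_gap: 39.6
t30.60 p [489.1 317.2  95.7] rot [-3.141  0.     1.625] F [-1.   0.7 -1.7] gap 39.6 q [ 0.51  0.48  1.54 -0.    1.12  0.46]
```

View pics/w12.png

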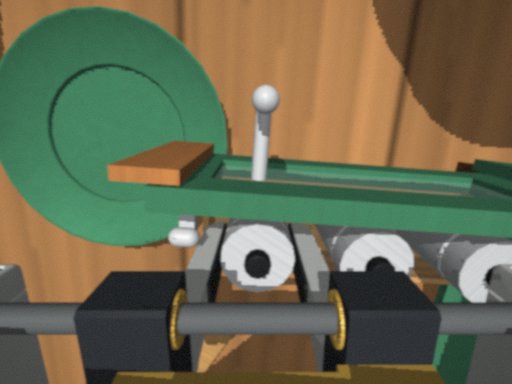

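```bash

python3 -m jog '[[0,0,0,0,0,0,45],[0,0,0,0,0,0,50],[0,0,0,0,0,0,51],[0,0,0,0,0,0,51],[0,0,0,0,0,0,51]]'
python3 -m jog '[[0,0,-1,0,0,0,51],[0,0,-2,0,0,0,51],[0,0,-4,0,0,0,51],[0,0,-4,0,0,0,51],[0,0,-3,0,0,0,51],[0,0,0,0,0,0,51],[0,0,0,0,0,0,51]]'
python3 - <<'E'
from h import *
st(); wcam('w13.png');snap('scene','s10.png'); snap('side','d10.png')
E
```

```text
clock: 31.15
eef_pos: [489.1, 317.3, 96.0]
eef_rot: [3.142, -0.0, 1.625]
wrist_force: [0.2, 0.9, 0.3]
finger_gap: 48.0
clock: 31.85
eef_pos: [489.1, 317.3, 236.5]
eef_rot: [3.141, -0.0, 1.625]
wrist_force: [-0.0, -1.0, 0.1]
finger_gap: 48.1
t31.85 p [489.1 317.3 236.5] rot [ 3.141 -0.     1.625] F [-0.  -1.   0.1] gap 48.1 q [ 0.51  0.35  1.38 -0.    1.41  0.46]
```

View pics/w13.png

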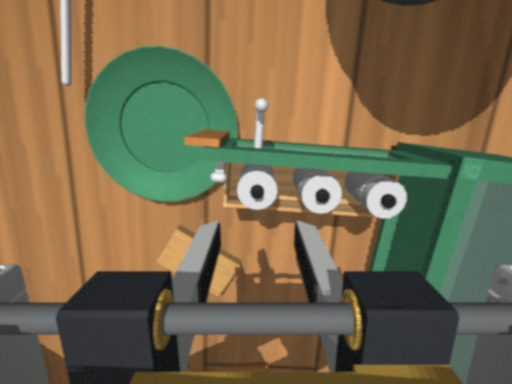

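View pics/s10.png

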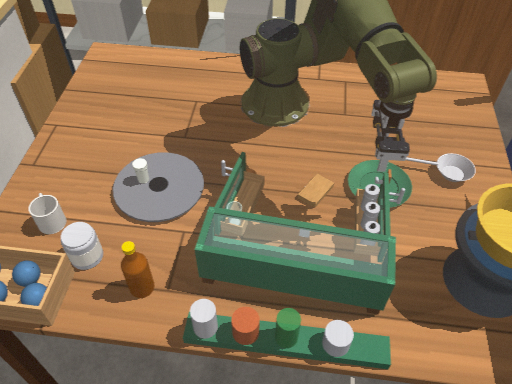

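View pics/d10.png

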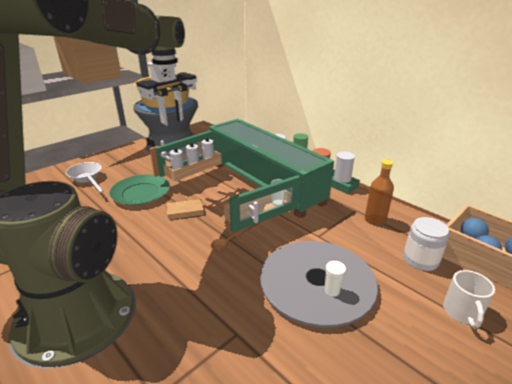

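```bash
python3 - <<'E'
from h import *
plan(449,-367,236,1.38,16,70)
E
```

```text
[[-4.26,-0.48,-0.01,0.0,0.0,0.015,70.0],[-4.26,-0.41,-0.01,0.0,0.0,0.015,70.0],[-4.27,-0.35,-0.01,0.0,0.0,0.015,70.0],[-4.27,-0.28,-0.01,0.0,0.0,0.015,70.0],[-4.28,-0.22,-0.01,0.0,0.0,0.015,70.0],[-4.28,-0.15,-0.01,0.0,0.0,0.015,70.0],[-4.28,-0.09,-0.01,0.0,0.0,0.015,70.0],[-4.28,-0.02,-0.01,0.0,0.0,0.015,70.0]]
[[-4.28,0.04,-0.01,0.0,0.0,0.015,70.0],[-4.28,0.11,-0.01,0.0,0.0,0.015,70.0],[-4.28,0.18,-0.01,0.0,0.0,0.015,70.0],[-4.28,0.24,-0.01,0.0,0.0,0.015,70.0],[-4.27,0.31,-0.01,0.0,0.0,0.015,70.0],[-4.27,0.37,-0.01,0.0,0.0,0.015,70.0],[-4.26,0.44,-0.01,0.0,0.0,0.015,70.0],[-4.25,0.5,-0.01,0.0,0.0,0.015,70.0]]
```

```bash

python3 -m jog '[[-4.2,-0.5,0,0,0,0.015,70],[-4.3,-0.4,0,0,0,0.015,70],[-4.3,-0.4,0,0,0,0.015,70],[-4.3,-0.3,0,0,0,0.015,70],[-4.3,-0.2,0,0,0,0.015,70],[-4.3,-0.2,0,0,0,0.015,70],[-4.3,-0.1,0,0,0,0.015,70],[-4.3,0,0,0,0,0.015,70]]'
python3 -m jog '[[-4.3,0,0,0,0,0.015,70],[-4.3,0.1,0,0,0,0.015,70],[-4.3,0.2,0,0,0,0.015,70],[-4.3,0.2,0,0,0,0.015,70],[-4.3,0.3,0,0,0,0.015,70],[-4.2,0.4,0,0,0,0.015,70],[-4.2,0.4,0,0,0,0.015,70],[-4.2,0.5,0,0,0,0.015,70]]'
python3 -m jog '[[0,0,2.5,0,0,0,70],[0,0,2.5,0,0,0,70],[0,0,3.5,0,0,0,70],[0,0,0,0,0,0,70],[0,0,0,0,0,0,70]]'
python3 - <<'E'
from h import *
np.set_printoptions(precision=1,suppress=True)
st(); c=wcam('w14.png'); print(proj(c,(449,-367,97))); plan(449,-367,61,1.38,5,70)
E
```

```text
clock: 32.8
eef_pos: [467.8, -27.6, 235.2]
eef_rot: [-3.14, -0.0, 1.504]
wrist_force: [1.4, 0.1, 0.4]
finger_gap: 65.7
clock: 33.6
eef_pos: [448.5, -368.9, 234.9]
eef_rot: [-3.14, -0.001, 1.384]
wrist_force: [0.2, -0.2, 0.6]
finger_gap: 65.8
clock: 34.1
eef_pos: [449.1, -367.2, 151.1]
eef_rot: [-3.14, -0.001, 1.385]
wrist_force: [0.6, -0.6, 0.5]
finger_gap: 65.5
t34.10 p [ 449.1 -367.2  151.1] rot [-3.1 -0.   1.4] F [ 0.6 -0.6  0.5] gap 65.5 q [-0.8  0.4  1.5 -0.   1.2 -0.6]
[255.8 206.2]
[[0.01,-0.01,1.82,0.0,0.0,0.001,70.0],[0.01,-0.01,1.82,0.0,0.0,0.001,70.0],[0.01,-0.01,1.82,0.0,0.0,0.001,70.0],[0.01,-0.01,1.82,0.0,0.0,0.001,70.0],[0.01,-0.01,1.82,0.0,0.0,0.001,70.0]]
```

View pics/w14.png

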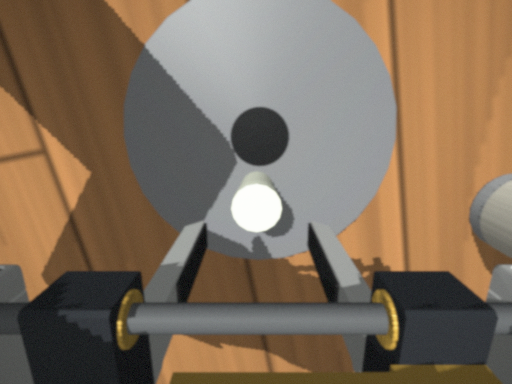

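```bash

python3 -m jog '[[0,0,1.8,0,0,0,65],[0,0,1.8,0,0,0,65],[0,0,1.8,0,0,0,65],[0,0,1.8,0,0,0,65],[0,0,1.8,0,0,0,65],[0,0,0,0,0,0,65],[0,0,0,0,0,0,65],[0,0,0,0,0,0,65]]'
python3 -m jog '[[0,0,0,0,0,0,20],[0,0,0,0,0,0,20],[0,0,0,0,0,0,20],[0,0,0,0,0,0,20],[0,0,0,0,0,0,20],[0,0,0,0,0,0,20]]' 20
python3 -m jog '[[0,0,-1,0,0,0,20],[0,0,-3,0,0,0,20],[0,0,-4,0,0,0,20],[0,0,-4,0,0,0,20],[0,0,-4,0,0,0,20],[0,0,-1.5,0,0,0,20],[0,0,0,0,0,0,20]]' 20
python3 - <<'E'
from h import *
st(); c=wcam('w15.png')
hB=np.array([633,-105.2]);th=1.455; al=np.pi/2-.071+th; u=np.array([np.cos(al),np.sin(al)]); n=np.array([np.sin(al),-np.cos(al)])
t=hB+125*u+42*n; print(t); plan(*t,236,1.385,14,20)
snap('scene','s11.png')
E
```

```text
clock: 34.95
eef_pos: [449.9, -367.9, 62.8]
eef_rot: [3.139, 0.001, 1.385]
wrist_force: [0.5, -0.6, 0.3]
finger_gap: 61.1
clock: 35.55
eef_pos: [449.3, -367.4, 61.3]
eef_rot: [3.141, 0.0, 1.385]
wrist_force: [-0.7, 0.9, 5.5]
finger_gap: 41.8
clock: 36.25
eef_pos: [449.7, -367.7, 238.7]
eef_rot: [3.138, 0.002, 1.385]
wrist_force: [0.0, -0.1, -2.2]
finger_gap: 41.7
t36.25 p [ 449.7 -367.7  238.7] rot [3.138e+00 2.000e-03 1.385e+00] F [ 0.  -0.1 -2.2] gap 41.7 q [-0.75  0.34  1.39  0.    1.41 -0.56]
[517.97437063 -40.71663324]
[[2.38,0.05,0.0,0.0,0.0,-0.0,20.0],[2.38,0.05,0.0,0.0,0.0,-0.0,20.0],[2.38,0.05,0.0,0.0,0.0,-0.0,20.0],[2.38,0.05,0.0,0.0,0.0,-0.0,20.0],[2.38,0.05,0.0,0.0,0.0,-0.0,20.0],[2.38,0.05,0.0,0.0,0.0,-0.0,20.0],[2.38,0.05,0.0,0.0,0.0,-0.0,20.0],[2.38,0.05,0.0,0.0,0.0,-0.0,20.0]]
[[2.38,0.05,0.0,0.0,0.0,-0.0,20.0],[2.38,0.05,0.0,0.0,0.0,-0.0,20.0],[2.38,0.05,0.0,0.0,0.0,-0.0,20.0],[2.38,0.05,0.0,0.0,0.0,-0.0,20.0],[2.38,0.05,0.0,0.0,0.0,-0.0,20.0],[2.38,0.05,0.0,0.0,0.0,-0.0,20.0]]
```

View pics/w15.png

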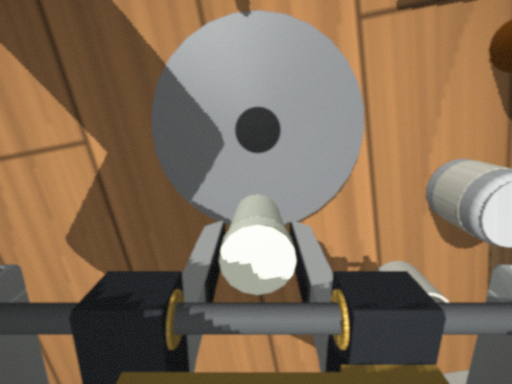

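View pics/s11.png

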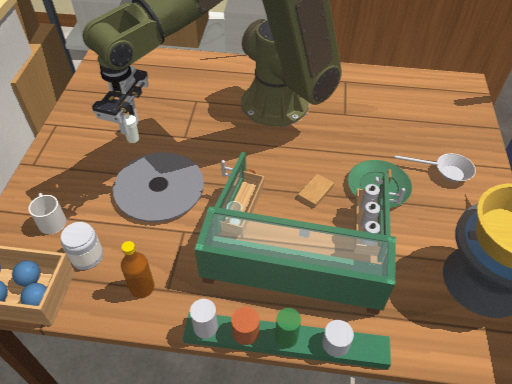

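```bash

python3 -m jog '[[1.5,0,0,0,0,0,20],[2.5,0,0,0,0,0,20],[3,0.1,0,0,0,0,20],[3,0.1,0,0,0,0,20],[3,0.1,0,0,0,0,20],[3,0.1,0,0,0,0,20],[3,0.1,0,0,0,0,20],[3,0.1,0,0,0,0,20]]' 20
python3 -m jog '[[3,0.1,0,0,0,0,20],[3,0,0,0,0,0,20],[2,0,0,0,0,0,20],[1,0,0,0,0,0,20],[0,0,0,0,0,0,20],[0,0,0,0,0,0,20],[0,0,0,0,0,0,20]]' 20
python3 - <<'E'
from h import *
np.set_printoptions(precision=1,suppress=True)
st(); c=wcam('w16.png'); crop('w16.png',130,80,260,190,3,'w16a.png')
E
```

```text
clock: 37.15
eef_pos: [495.3, -149.9, 234.7]
eef_rot: [-3.14, -0.001, 1.385]
wrist_force: [0.5, -0.3, -1.7]
finger_gap: 41.8
clock: 37.85
eef_pos: [513.2, -64.7, 235.7]
eef_rot: [-3.141, 0.0, 1.384]
wrist_force: [-0.6, -0.2, -1.5]
finger_gap: 42.0
t37.85 p [513.2 -64.7 235.7] rot [-3.1  0.   1.4] F [-0.6 -0.2 -1.5] gap 42.0 q [-0.2  0.2  1.6 -0.   1.4 -0. ]
```

View pics/w16a.png

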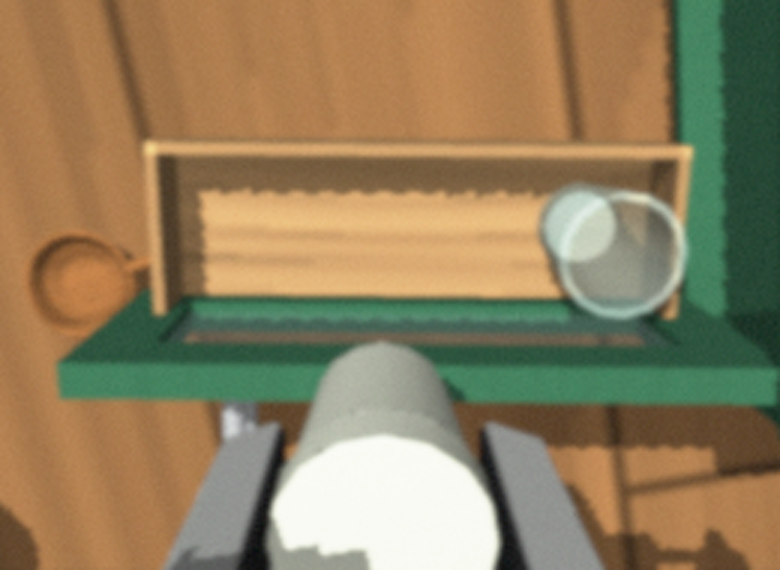

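```bash
python3 - <<'E'
from h import *
np.set_printoptions(precision=1,suppress=True)
w=wload(); S=lambda x,y,z:bp(w,130+(x+.5)/3-.5,80+(y+.5)/3-.5,z)
hB=np.array([636,-105.8]);th=1.455; al=np.pi/2-.071+th; u=np.array([np.cos(al),np.sin(al)]); n=np.array([np.sin(al),-np.cos(al)])
for nm,p in [('ifree',S(163,158,86)),('ihinge',S(680,158,86)),('lf',S(60,395,150)),('lin f',S(163,310,86)),('lin h',S(670,316,86)),('cup',S(623,253,124))]:
    q=p[:2]-hB; print(nm,p,'along %.1f in %.1f'%(q@u,q@n))
t=hB+125*u+42*n; print(t); plan(*t,236,1.39,3,20)
E
```

```text
ifree [445.4   2.7  86. ] along 207.4 in 71.2
ihinge [630.8 -32.3  86. ] along 18.8 in 71.2
lf [411.  -61.1 150. ] along 229.4 in 2.1
lin f [431.  -52.7  86. ] along 211.2 in 14.1
lin h [621.3 -91.   86. ] along 17.2 in 11.8
cup [597.4 -54.8 124. ] along 47.4 in 43.0
[521.  -41.3]
[[0.81,0.11,-0.01,0.0,0.0,-0.002,20.0],[0.81,0.11,-0.01,0.0,0.0,-0.002,20.0],[0.81,0.11,-0.01,0.0,0.0,-0.002,20.0]]
```

```bash

python3 -m jog '[[0.8,0.1,0,0,0,0,20],[0.8,0.1,1,0,0,0,20],[0.8,0.1,2,0,0,0,20],[0,0,2.5,0,0,0,20],[0,0,2.5,0,0,0,20],[0,0,2.5,0,0,0,20],[0,0,1.5,0,0,0,20],[0,0,0,0,0,0,20]]' 20
python3 -m jog '[[0,0,0.5,0,0,0,20],[0,0,0,0,0,0,20],[0,0,0,0,0,0,20]]' 20
python3 - <<'E'
from h import *
st(); c=wcam('w17.png'); snap('scene','s12.png'); crop('s12.png',200,130,130,130,4.5,'s12a.png')
E
```

```text
clock: 38.7
eef_pos: [519.6, -40.3, 113.4]
eef_rot: [-3.137, 0.0, 1.385]
wrist_force: [0.0, -0.4, -1.7]
finger_gap: 42.0
clock: 39.0
eef_pos: [521.1, -40.9, 111.5]
eef_rot: [3.141, -0.0, 1.385]
wrist_force: [0.4, 0.5, -1.8]
finger_gap: 41.6
t39.00 p [521.1 -40.9 111.5] rot [ 3.141 -0.     1.385] F [ 0.4  0.5 -1.8] gap 41.6 q [-0.15  0.34  1.7  -0.    1.1   0.04]
```

View pics/w17.png

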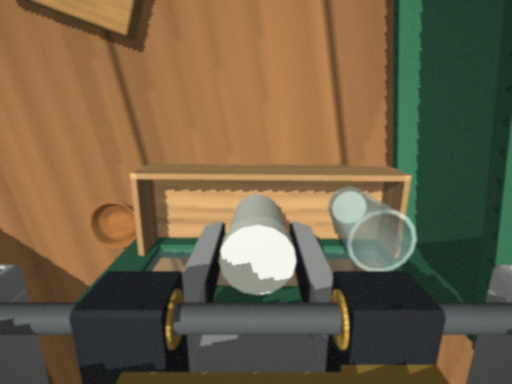

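View pics/s12a.png

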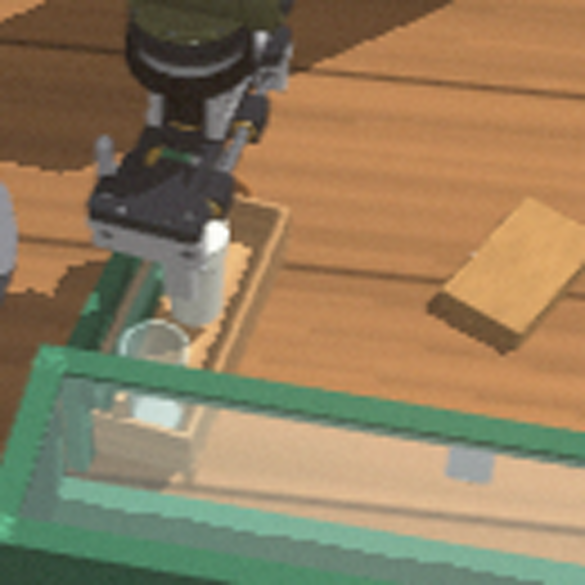

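Inside the trough. Lower to z≈91, release, lift.

```bash

python3 -m jog '[[0,0,1,0,0,0,20],[0,0,0.7,0,0,0,20],[0,0,0.35,0,0,0,20],[0,0,0,0,0,0,20],[0,0,0,0,0,0,20],[0,0,0,0,0,0,20]]' 20
python3 -m jog '[[0,0,0,0,0,0,47],[0,0,0,0,0,0,50],[0,0,0,0,0,0,53],[0,0,0,0,0,0,53],[0,0,0,0,0,0,53]]'
python3 -m jog '[[0,0,-1,0,0,0,53],[0,0,-2,0,0,0,53],[0,0,-4,0,0,0,53],[0,0,-4,0,0,0,53],[0,0,-3,0,0,0,53],[0,0,0,0,0,0,53],[0,0,0,0,0,0,53]]'
python3 - <<'E'
from h import *
st(); wcam('w18.png'); snap('scene','s13.png')
E
```

```text
clock: 39.7
eef_pos: [520.7, -40.9, 90.2]
eef_rot: [-3.141, 0.0, 1.385]
wrist_force: [-0.5, -0.2, -1.1]
finger_gap: 41.6
clock: 40.2
eef_pos: [520.8, -40.9, 90.5]
eef_rot: [3.141, 0.0, 1.385]
wrist_force: [0.5, 0.1, 0.6]
finger_gap: 50.0
clock: 40.9
eef_pos: [520.8, -40.9, 231.0]
eef_rot: [3.141, -0.0, 1.385]
wrist_force: [-0.0, -0.4, -0.0]
finger_gap: 49.5
t40.90 p [520.8 -40.9 231. ] rot [ 3.141 -0.     1.385] F [-0.  -0.4 -0. ] gap 49.5 q [-0.15  0.22  1.56 -0.    1.36  0.04]
```

View pics/w18.png

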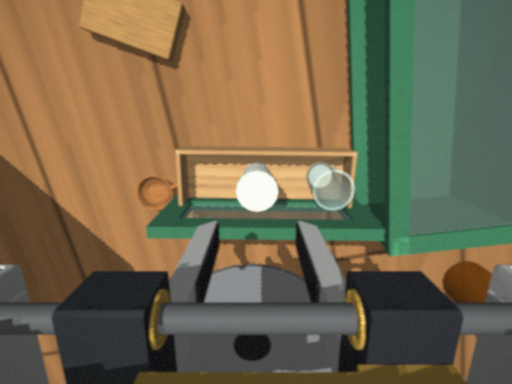

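View pics/s13.png

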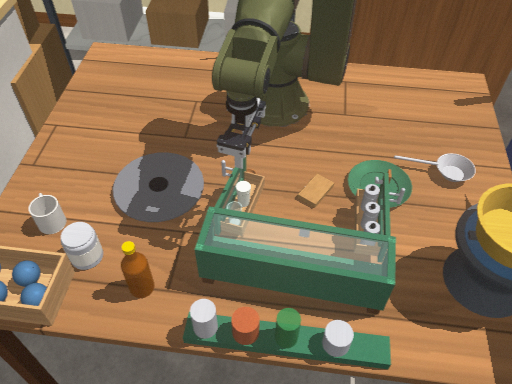

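```bash
python3 - <<'E'
from h import *
plan(450.7,-112.1,231,1.375,4,53)
E
```

```text
[[-2.07,-1.38,-0.04,0.0,0.0,0.002,53.0],[-2.08,-1.38,-0.04,0.0,0.0,0.002,53.0],[-2.08,-1.37,-0.04,0.0,0.0,0.002,53.0],[-2.08,-1.37,-0.04,0.0,0.0,0.002,53.0]]
```

```bash

python3 -m jog '[[-2.1,-1.4,0,0,0,0,53],[-2.1,-1.4,0,0,0,0.01,53],[-2.1,-1.4,0,0,0,0,53],[-2.1,-1.4,0,0,0,0,53],[0,0,0,0,0,0,53],[0,0,0,0,0,0,53]]'
python3 - <<'E'
from h import *
st(); c=wcam('w19.png'); print(proj(c,(450.7,-112.1,148))); plan(450.7,-112.1,112,1.375,6,53)
E
```

```text
clock: 41.6
eef_pos: [449.7, -112.8, 229.9]
eef_rot: [-3.141, -0.0, 1.374]
wrist_force: [-0.1, 1.0, 0.7]
finger_gap: 49.8
t41.60 p [ 449.7 -112.8  229.9] rot [-3.141 -0.     1.374] F [-0.1  1.   0.7] gap 49.8 q [-0.32  0.09  1.72  0.    1.34 -0.13]
[257.03211549 196.05051541]
[[0.01,0.01,1.97,0.0,0.0,-0.0,53.0],[0.01,0.01,1.97,0.0,0.0,-0.0,53.0],[0.01,0.01,1.97,0.0,0.0,-0.0,53.0],[0.01,0.01,1.97,0.0,0.0,-0.0,53.0],[0.01,0.01,1.97,0.0,0.0,-0.0,53.0],[0.01,0.01,1.97,0.0,0.0,-0.0,53.0]]
```

View pics/w19.png

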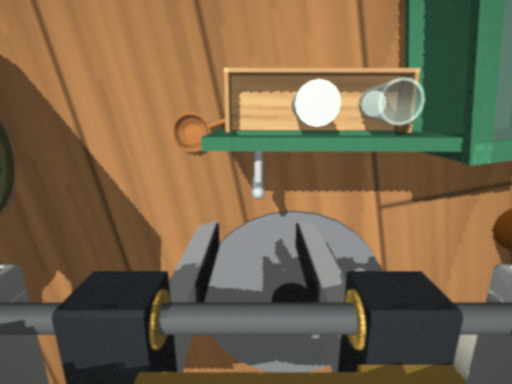

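```bash

python3 -m jog '[[0,0,2,0,0,0,50],[0,0,2,0,0,0,50],[0,0,2,0,0,0,50],[0,0,2,0,0,0,50],[0,0,2,0,0,0,50],[0,0,1.8,0,0,0,50],[0,0,0,0,0,0,50],[0,0,0,0,0,0,50]]'
python3 -m jog '[[0,0,0,0,0,0,0],[0,0,0,0,0,0,0],[0,0,0,0,0,0,0],[0,0,0,0,0,0,0],[0,0,0,0,0,0,0],[0,0,0,0,0,0,0]]' 40
python3 - <<'E'
from h import *
from scipy.optimize import least_squares
P=np.array([(605.7,76.9),(561.1,63.8),(491.9,11.1),(473.3,-16.6),(454.3,-68.5),(450.7,-112.1)])
r=least_squares(lambda q:np.hypot(*(P-q[:2]).T)-184.4,[633,-105]); print(r.x,r.fun)
st()
E
```

```text
clock: 42.45
eef_pos: [450.2, -112.3, 112.6]
eef_rot: [-3.141, -0.0, 1.375]
wrist_force: [-0.8, 0.4, 0.0]
finger_gap: 47.1
clock: 43.05
eef_pos: [450.3, -112.8, 112.7]
eef_rot: [3.14, -0.0, 1.375]
wrist_force: [4.4, 0.6, -0.7]
finger_gap: 11.3
[ 635.00762158 -105.16427404] [ 0.00807077  0.02142616 -0.01677741 -0.02813254 -0.0104301   0.03807542]
t43.05 p [ 450.3 -112.8  112.7] rot [ 3.14  -0.     1.375] F [ 4.4  0.6 -0.7] gap 11.3 q [-0.32  0.22  1.86  0.    1.06 -0.13]
```

```bash

python3 -m jog '[[0.54,-0.12,0,0,0,0.03,0],[1.09,-0.23,0,0,0,0.06,0],[1.09,-0.23,0,0,0,0.06,0],[1.09,-0.23,0,0,0,0.06,0],[1.09,-0.23,0,0,0,0.06,0],[1.09,-0.23,0,0,0,0.06,0],[1.09,-0.23,0,0,0,0.06,0],[1.09,-0.23,0,0,0,0.06,0]]'
python3 -m jog '[[1.09,-0.23,0,0,0,0.06,0],[1.09,-0.23,0,0,0,0.06,0],[1.09,-0.23,0,0,0,0.06,0],[1.09,-0.23,0,0,0,0.06,0],[1.09,-0.23,0,0,0,0.06,0],[1.09,-0.23,0,0,0,0.06,0],[1.09,-0.23,0,0,0,0.06,0],[1.09,-0.23,0,0,0,0.06,0]]'
python3 - <<'E'
from h import *
st(); snap('scene','s14.png')
E
```

```text
clock: 43.85
eef_pos: [465.7, -31.2, 112.7]
eef_rot: [3.14, -0.001, 0.922]
wrist_force: [6.7, -3.5, -3.9]
finger_gap: 10.9
clock: 44.65
eef_pos: [519.1, 38.7, 112.7]
eef_rot: [3.14, -0.001, 0.442]
wrist_force: [6.6, -7.5, -1.4]
finger_gap: 11.1
t44.65 p [519.1  38.7 112.7] rot [ 3.14e+00 -1.00e-03  4.42e-01] F [ 6.6 -7.5 -1.4] gap 11.1 q [ 0.    0.33  1.71 -0.    1.1   1.13]
```

View pics/s14.png

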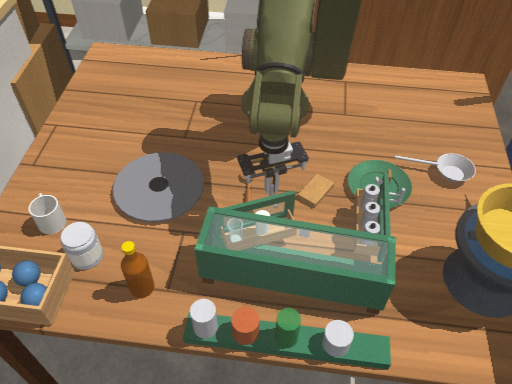

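```bash

python3 -m jog '[[1.09,-0.23,0,0,0,0.06,0],[1.09,-0.23,0,0,0,0.06,0],[1.09,-0.23,0,0,0,0.06,0],[1.09,-0.23,0,0,0,0.06,0],[1.09,-0.23,0,0,0,0.06,0],[1.09,-0.23,0,0,0,0.06,0],[0.54,-0.12,0,0,0,0.03,0],[0.54,-0.12,0,0,0,0.03,0]]'
python3 -m jog '[[0.54,-0.12,0,0,0,0.03,0],[0.54,-0.12,0,0,0,0.03,0],[0.36,-0.08,0,0,0,0.02,0],[0.36,-0.08,0,0,0,0.02,0],[0,0,0,0,0,0,0],[0,0,0,0,0,0,0]]'
python3 - <<'E'
from h import *
st()
E
```

```text
clock: 45.5
eef_pos: [587.7, 73.5, 112.7]
eef_rot: [3.14, -0.001, 0.023]
wrist_force: [1.5, -6.5, 2.6]
finger_gap: 10.8
clock: 46.1
eef_pos: [604.2, 77.2, 112.7]
eef_rot: [3.14, 0.003, -0.076]
wrist_force: [-9.2, -7.6, 7.6]
finger_gap: 11.4
t46.10 p [604.2  77.2 112.7] rot [ 3.14e+00  3.00e-03 -7.60e-02] F [-9.2 -7.6  7.6] gap 11.4 q [ 0.07  0.52  1.44 -0.    1.19  1.71]
```

```bash

python3 -m jog '[[0.2,0,0,0,0,0,0],[0,0,0,0,0,0,0],[0,0,0,0,0,0,0],[0,0,0,0,0,0,0]]'
python3 -m jog '[[0,0,0,0,0,0,30],[0,0,0,0,0,0,50],[0,0,0,0,0,0,50],[0,0,0,0,0,0,50]]'
python3 - <<'E'
from h import *
st(); wcam('w20.png'); snap('scene','s15.png'); crop('s15.png',190,150,220,150,3.6,'s15a.png')
E
```

```text
clock: 46.5
eef_pos: [604.4, 77.2, 112.6]
eef_rot: [3.14, 0.007, -0.075]
wrist_force: [-25.6, -7.4, 15.6]
finger_gap: 11.1
clock: 46.9
eef_pos: [607.2, 78.0, 112.3]
eef_rot: [-3.142, 0.0, -0.075]
wrist_force: [-0.7, -0.4, -0.2]
finger_gap: 40.0
t46.90 p [607.2  78.  112.3] rot [-3.142  0.    -0.075] F [-0.7 -0.4 -0.2] gap 40.0 q [0.07 0.52 1.43 0.   1.19 1.71]
```

View pics/s15a.png

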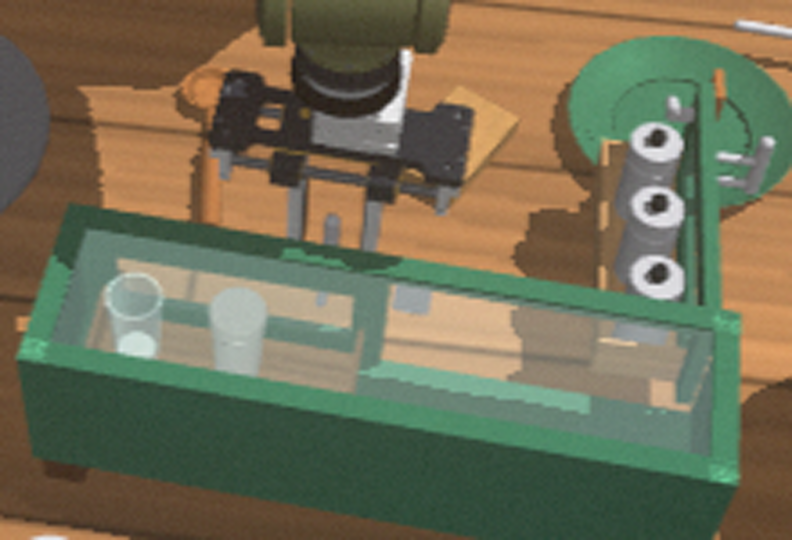

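View pics/w20.png

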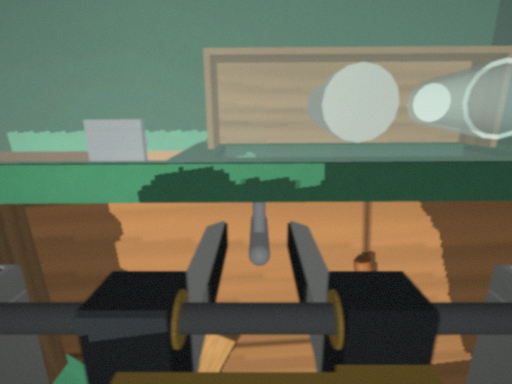

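```bash

python3 -m jog '[[0,0,-1,0,0,0,50],[0,0,-3,0,0,0,50],[0,0,-4,0,0,0,50],[0,0,-4,0,0,0,50],[0,0,0,0,0,0,50],[0,0,0,0,0,0,50]]'
python3 - <<'E'
from h import *
from scipy.optimize import least_squares
P=np.array([(613.9,179.7),(579.4,194.0),(499.8,278.7),(484.6,388.3)])
r=least_squares(lambda q:np.hypot(*(P-q[:2]).T)-184.4,[666,356]); print(r.x,r.fun)
h=r.x; a0=np.arctan2(*(P[0]-h)[::-1]); a1=np.arctan2(*(P[-1]-h)[::-1]); print('th end',(a0-a1)%(2*np.pi))
a=a0-1.515; print('bar at 1.515',h+184.4*np.array([np.cos(a),np.sin(a)]))
st(); plan(489,396,230,1.555,16,50)
E
```

```text
clock: 47.6
eef_pos: [607.3, 77.9, 233.5]
eef_rot: [-3.141, -0.002, -0.075]
wrist_force: [-0.1, 1.1, -0.7]
finger_gap: 46.9
[666.52697076 356.59196017] [ 0.15450042  0.06477861 -0.37543577  0.26949526]
th end 1.4541829280333438
bar at 1.515 [487.12573574 399.23650113]
t47.60 p [607.3  77.9 233.5] rot [-3.141e+00 -2.000e-03 -7.500e-02] F [-0.1  1.1 -0.7] gap 46.9 q [0.07 0.42 1.29 0.   1.43 1.71]
[[-0.89,-1.93,0.02,0.0,0.0,-0.102,50.0],[-0.69,-2.01,0.02,0.0,0.0,-0.102,50.0],[-0.48,-2.07,0.02,0.0,0.0,-0.102,50.0],[-0.27,-2.1,0.02,0.0,0.0,-0.102,50.0],[-0.05,-2.12,0.02,0.0,0.0,-0.102,50.0],[0.17,-2.11,0.02,0.0,0.0,-0.102,50.0],[0.38,-2.09,0.02,0.0,0.0,-0.102,50.0],[0.59,-2.04,0.02,0.0,0.0,-0.102,50.0]]
[[0.79,-1.97,0.02,0.0,0.0,-0.102,50.0],[0.99,-1.88,0.02,0.0,0.0,-0.102,50.0],[1.18,-1.77,0.02,0.0,0.0,-0.102,50.0],[1.35,-1.64,0.02,0.0,0.0,-0.102,50.0],[1.51,-1.49,0.02,0.0,0.0,-0.102,50.0],[1.65,-1.33,0.02,0.0,0.0,-0.102,50.0],[1.78,-1.15,0.02,0.0,0.0,-0.102,50.0],[1.89,-0.97,0.02,0.0,0.0,-0.102,50.0]]
```

```bash

python3 -m jog '[[-0.9,-1.9,0,0,0,-0.102,50],[-0.7,-2,0,0,0,-0.102,50],[-0.5,-2.1,0,0,0,-0.102,50],[-0.3,-2.1,0,0,0,-0.102,50],[0,-2.1,0,0,0,-0.102,50],[0.2,-2.1,0,0,0,-0.102,50],[0.4,-2.1,0,0,0,-0.102,50],[0.6,-2,0,0,0,-0.102,50]]'
python3 -m jog '[[0.8,-2,0,0,0,-0.102,50],[1,-1.9,0,0,0,-0.102,50],[1.2,-1.8,0,0,0,-0.102,50],[1.4,-1.6,0,0,0,-0.102,50],[1.5,-1.5,0,0,0,-0.102,50],[1.6,-1.3,0,0,0,-0.102,50],[1.8,-1.2,0,0,0,-0.102,50],[1.9,-1,0,0,0,-0.102,50]]'
python3 -m jog '[[0,0,0,0,0,0,50],[0,0,0,0,0,0,50],[0,0,0,0,0,0,50]]'
python3 - <<'E'
from h import *
np.set_printoptions(precision=1,suppress=True)
st(); c=wcam('w21.png'); print(proj(c,(488,399.2,148))); crop('w21.png',150,110,250,150,3.2,'w21a.png')
E
```

```text
clock: 48.4
eef_pos: [547.6, 237.4, 231.0]
eef_rot: [-3.141, 0.002, 0.745]
wrist_force: [0.6, 0.1, -0.7]
finger_gap: 46.8
clock: 49.2
eef_pos: [487.7, 397.2, 231.0]
eef_rot: [-3.14, 0.001, 1.561]
wrist_force: [0.8, -0.2, -0.2]
finger_gap: 47.1
clock: 49.5
eef_pos: [488.7, 395.9, 231.9]
eef_rot: [-3.141, 0.001, 1.554]
wrist_force: [0.2, 0.2, 0.2]
finger_gap: 47.1
t49.50 p [488.7 395.9 231.9] rot [-3.1  0.   1.6] F [0.2 0.2 0.2] gap 47.1 q [ 0.6  0.5  1.2 -0.   1.4  0.6]
[255.5 192.6]
```

View pics/w21a.png

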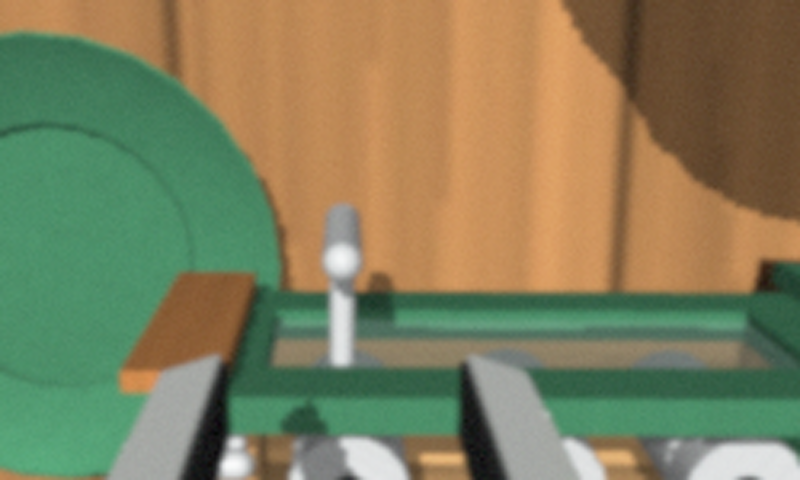

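```bash

python3 -m jog '[[0.35,0,2,0,0,0,50],[0,0,2,0,0,0,50],[0,0,2,0,0,0,50],[0,0,2,0,0,0,50],[0,0,2,0,0,0,50],[0,0,2,0,0,0,50],[0,0,0,0,0,0,50],[0,0,0,0,0,0,50]]'
python3 -m jog '[[0,0,0,0,0,0,0],[0,0,0,0,0,0,0],[0,0,0,0,0,0,0],[0,0,0,0,0,0,0],[0,0,0,0,0,0,0],[0,0,0,0,0,0,0]]' 40
python3 -m jog '[[-0.54,-0.1,0,0,0,-0.03,0],[-1.09,-0.21,0,0,0,-0.06,0],[-1.09,-0.21,0,0,0,-0.06,0],[-1.09,-0.21,0,0,0,-0.06,0],[-1.09,-0.21,0,0,0,-0.06,0],[-1.09,-0.21,0,0,0,-0.06,0]]'
```

```text
clock: 50.35
eef_pos: [488.9, 399.8, 113.0]
eef_rot: [3.142, -0.0, 1.556]
wrist_force: [1.0, 0.5, -0.4]
finger_gap: 47.5
clock: 50.95
eef_pos: [488.2, 400.3, 112.6]
eef_rot: [-3.141, -0.0, 1.557]
wrist_force: [-3.2, 0.5, 2.4]
finger_gap: 11.2
clock: 51.55
eef_pos: [483.7, 339.3, 112.6]
eef_rot: [-3.14, -0.0, 1.89]
wrist_force: [-4.8, 0.7, 3.6]
finger_gap: 11.3
```

```bash

python3 -m jog '[[-1.09,-0.21,0,0,0,-0.06,0],[-1.09,-0.21,0,0,0,-0.06,0],[-1.09,-0.21,0,0,0,-0.06,0],[-1.09,-0.21,0,0,0,-0.06,0],[-1.09,-0.21,0,0,0,-0.06,0],[-1.09,-0.21,0,0,0,-0.06,0],[-1.09,-0.21,0,0,0,-0.06,0],[-1.09,-0.21,0,0,0,-0.06,0]]'
python3 -m jog '[[-1.09,-0.21,0,0,0,-0.06,0],[-1.09,-0.21,0,0,0,-0.06,0],[-1.09,-0.21,0,0,0,-0.06,0],[-1.09,-0.21,0,0,0,-0.06,0],[-1.09,-0.21,0,0,0,-0.06,0],[-1.09,-0.21,0,0,0,-0.06,0],[-0.73,-0.14,0,0,0,-0.04,0],[-0.54,-0.1,0,0,0,-0.03,0]]'
python3 - <<'E'
from h import *
st(); snap('scene','s16.png')
E
```

```text
clock: 52.35
eef_pos: [512.9, 255.7, 112.6]
eef_rot: [-3.14, -0.0, 2.369]
wrist_force: [-5.9, -3.2, 4.7]
finger_gap: 11.4
clock: 53.15
eef_pos: [569.8, 200.0, 112.6]
eef_rot: [-3.14, -0.0, 2.798]
wrist_force: [-4.8, -6.4, 4.4]
finger_gap: 10.9
t53.15 p [569.8 200.  112.6] rot [-3.14  -0.     2.798] F [-4.8 -6.4  4.4] gap 10.9 q [ 0.28  0.51  1.46 -0.    1.18 -0.95]
```

View pics/s16.png

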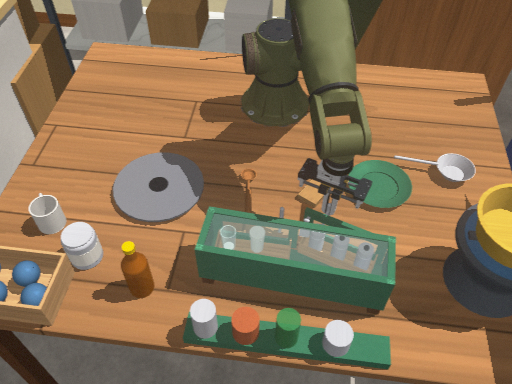

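```bash

python3 -m jog '[[-0.73,-0.14,0,0,0,-0.04,0],[-0.73,-0.14,0,0,0,-0.04,0],[-0.73,-0.14,0,0,0,-0.04,0],[-0.73,-0.14,0,0,0,-0.04,0],[-0.36,-0.07,0,0,0,-0.02,0],[-0.36,-0.07,0,0,0,-0.02,0],[-0.18,-0.04,0,0,0,-0.01,0],[-0.18,-0.04,0,0,0,-0.01,0]]'
python3 -m jog '[[-0.18,-0.04,0,0,0,-0.01,0],[-0.18,-0.04,0,0,0,-0.01,0],[-0.18,-0.04,0,0,0,-0.01,0],[-0.18,-0.04,0,0,0,-0.01,0],[-0.18,0,0,0,0,-0.01,0],[0,0,0,0,0,0,0],[0,0,0,0,0,0,0]]'
python3 - <<'E'
from h import *
st()
E
```

```text
clock: 54.0
eef_pos: [605.6, 182.7, 112.6]
eef_rot: [-3.14, -0.002, 3.017]
wrist_force: [-9.0, -6.5, 6.4]
finger_gap: 11.0
clock: 54.7
eef_pos: [615.0, 179.6, 112.6]
eef_rot: [-3.139, -0.001, 3.066]
wrist_force: [-3.8, -9.1, 4.3]
finger_gap: 10.8
t54.70 p [615.  179.6 112.6] rot [-3.139e+00 -1.000e-03  3.066e+00] F [-3.8 -9.1  4.3] gap 10.8 q [ 0.23  0.58  1.34 -0.    1.22 -1.27]
```

```bash

python3 -m jog '[[-0.2,0.1,0,0,0,0,0],[0,0,0,0,0,0,0],[0,0,0,0,0,0,0]]'
python3 -m jog '[[-0.15,0,0,0,0,0,0],[0,0,0,0,0,0,0],[0,0,0,0,0,0,0]]'
python3 - <<'E'
from h import *
st()
E
```

```text
clock: 55.0
eef_pos: [615.2, 179.6, 112.5]
eef_rot: [-3.137, -0.006, 3.066]
wrist_force: [-21.4, -17.0, 12.8]
finger_gap: 11.4
clock: 55.3
eef_pos: [615.4, 179.6, 112.5]
eef_rot: [-3.136, -0.009, 3.066]
wrist_force: [-33.5, -18.0, 18.3]
finger_gap: 11.4
t55.30 p [615.4 179.6 112.5] rot [-3.136 -0.009  3.066] F [-33.5 -18.   18.3] gap 11.4 q [ 0.23  0.59  1.33 -0.    1.23 -1.27]
```

```bash

python3 -m jog '[[0.2,-0.15,0,0,0,0,0],[0,0,0,0,0,0,0],[0,0,0,0,0,0,20],[0,0,0,0,0,0,40],[0,0,0,0,0,0,50],[0,0,0,0,0,0,50],[0,0,0,0,0,0,50]]'
python3 -m jog '[[0,0,-1,0,0,0,50],[0,0,-3,0,0,0,50],[0,0,-4,0,0,0,50],[0,0,-4,0,0,0,50],[0,0,0,0,0,0,50],[0,0,0,0,0,0,50]]'
python3 - <<'E'
from h import *
st(); c=wcam('w22.png'); print(proj(c,(613.2,180.1,148)),proj(c,(605.8,77.1,148))); snap('scene','s17.png'); crop('s17.png',190,195,210,115,3.8,'s17a.png'); snap('side','d17.png'); crop('d17.png',200,110,140,110,5.5,'d17a.png')
E
```

```text
clock: 56.0
eef_pos: [616.6, 180.6, 112.4]
eef_rot: [-3.142, 0.0, 3.067]
wrist_force: [0.4, 0.1, -0.8]
finger_gap: 46.0
clock: 56.6
eef_pos: [616.7, 180.6, 233.6]
eef_rot: [3.141, 0.002, 3.067]
wrist_force: [-0.7, 0.2, -0.9]
finger_gap: 47.1
t56.60 p [616.7 180.6 233.6] rot [3.141e+00 2.000e-03 3.067e+00] F [-0.7  0.2 -0.9] gap 47.1 q [ 0.23  0.49  1.19  0.    1.46 -1.27]
[257.28560702 192.21670387] [146.47308481 192.51694475]
```

View pics/w22.png

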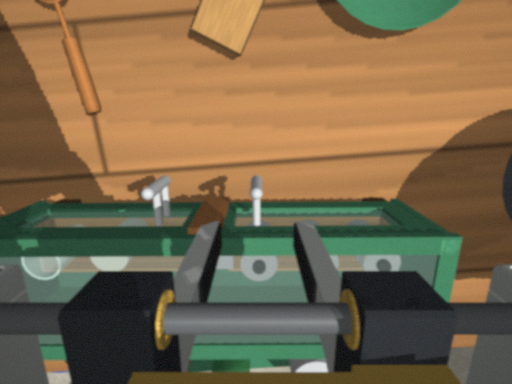

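View pics/s17a.png

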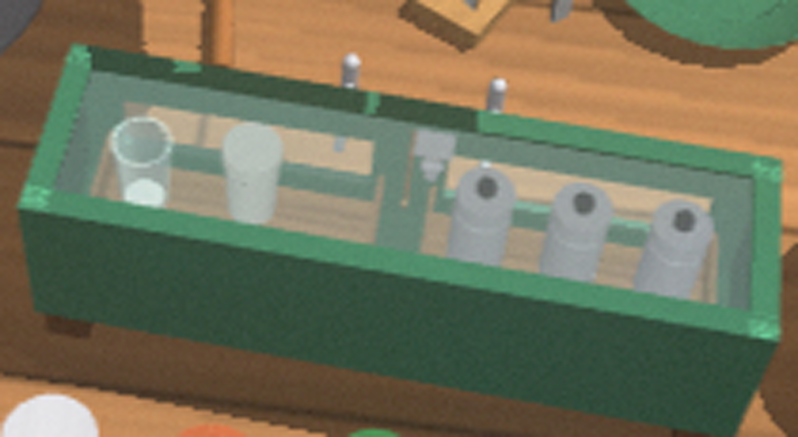

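View pics/d17a.png

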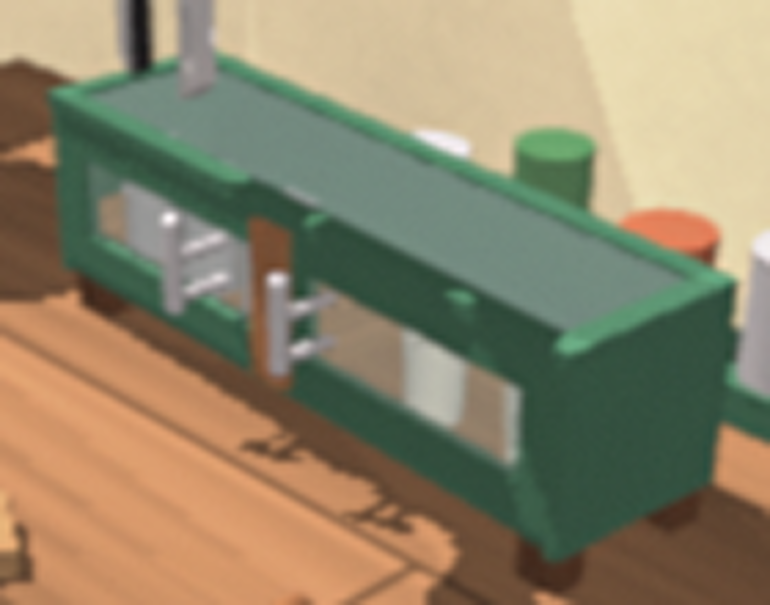

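```bash

python3 -m jog '[[0,0,-2,0,0,0,50],[0,0,0,0,0,0,50],[0,0,0,0,0,0,50],[0,0,0,0,0,0,50],[0,0,0,0,0,0,50]]'
python3 - <<'E'
from h import *
st(); print(order.sign_off())
E
```

```text
clock: 57.25
eef_pos: [616.4, 180.5, 251.4]
eef_rot: [-3.141, -0.001, 3.067]
wrist_force: [0.5, -0.2, 0.8]
finger_gap: 47.0
t57.25 p [616.4 180.5 251.4] rot [-3.141e+00 -1.000e-03  3.067e+00] F [ 0.5 -0.2  0.8] gap 47.0 q [ 0.23  0.49  1.16 -0.    1.5  -1.27]
the job is handed in; nothing more can be done
None
```

The job is done and handed in at 57 s of the 210 s allowed. No verdict was reported, so the result rests on my own checks.

**What I did**
- I pulled the left leaf through its catch to about 1.45 rad, then opened the right leaf to about 1.45 rad.
- Two jars and one tub were on the turntable. Both jars went into the left leaf's rack beside the stored jar, and the tub went into the right leaf's rack beside the glass cup.
- I shut the right leaf against its stop with the left leaf still open. Then I pushed the left leaf shut through its catch, reaching about 33 N against the stop.

**Last checks**
- Both handle bars are back at the pixels they had at the start, in the scene and side views, so both leaves read as shut.
- In the scene view the cup, the tub and all three jars stand upright in their racks, and the turntable is empty.
- In the last pictures the plate, spoon and matchbox show no shift. I checked this by eye and did not re-measure them.
- The gripper is clear of everything, above the roof.

**What disagreed along the way**
- **Left leaf:** it turned about 0.06 rad further open while I was fetching the second jar, probably because a jar in its rack was knocked. I re-measured it and moved the second jar before setting it down.
- **Right hinge:** my first estimate was about 2–3 mm off, which showed up as a force of about 28 N while opening that leaf. I corrected for it during the swing and used the refitted hinge for closing.

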